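# Load a tee bracket under the rocker clamp of a welding jig

## Task

Press down the wide tail pad of the jig's rocker clamp until its nose has tipped fully up, then bring the tee bracket over and slide it gently, plain end first, along the bed between the side guides until it is fully home against the back stop. Let go of it and press the nose down firmly but gently until it bites on the bracket: keep a push of 14 to 20 N there for a second, never push the clamp with more than 25 N, and leave the other things on the bench alone.

Things in the scene. Friction and masses are not known exactly. Their poses are not given: they have to be found in the camera images.
- jig: Steel welding jig fixed to the bench: base plate 265 x 90 mm, 12 mm thick; its top is the bed. Origin on the bench straight below the rocker's pivot; z up; x runs along the plate from the loading end (x = -180 mm) to the tail end (+85 mm); y across. Two dark cheeks hold the pivot: x -17 to +17 mm, 44 mm wide overall, tops 60 mm above the bench. The bed is bare from x = -180 to -105 mm.
- seat (a point): Point on the bed, 12 mm above the bench at x = -100 mm of the jig, axes as the jig's: the bracket's origin and x axis coincide with it when fully home.
- stop (a point): Centre of the back stop's lower edge on the bed (x = -50 mm of the jig): a bar 56 mm wide (y), 12 mm above the bed, its face looking to the jig's -x. In front of it two side guides 6 mm tall run from x = -85 to -50 mm of the jig, 54 mm apart inside, with flared lead-ins that start at about x = -105 mm, 60 mm apart.
- pivot (a point): The rocker's pivot: on the jig's centre line, 46 mm above the bench, axis along the jig's y. The pivot is stiff (0.3 N m of friction): it takes 4 to 5 N at either pad to move the rocker, and it stays where it is left. Only a push beyond those 4 to 5 N on the nose reaches the bracket as bite.
- rocker (a joint): Angle (rad) of the rocker clamp, a steel bar like a seesaw. 0: bar level, nose down. Grows as the nose rises and the tail sinks; hard stop at 0.34, nose fully up (foot over 35 mm above the bench). The nose meets the seated bracket's base plate somewhere between 0.03 and 0.11, depending on how its screw foot is set: feel for it. Starts nearly level.
- tail_pad (a point): Centre of the top face of the wide pad (28 mm along the bar, 40 mm across, 10 mm thick) at the rocker's tail end, 68 mm from the pivot towards the jig's +x and 5 mm above the pivot axis with the bar level; it moves with the rocker and sinks about 23 mm when pushed to the stop.
- nose_pad (a point): Point on the top face of the rocker's nose straight above its screw foot, 70 mm from the pivot towards the jig's -x, 5 mm above the pivot axis with the bar level; moves with the rocker. The bar is 24 mm wide, 10 mm thick and ends 8 mm beyond this point. The round-tipped foot (14 mm thick) reaches 28 to 34 mm below the pivot axis: set differently each time, not measured; it is rigid.
- bracket: Loose steel tee bracket, 0.2 to 0.35 kg, lying on the bench: a flat base plate 100 (x) x 50 (y) x 8 mm with an upright fin 38 (x) x 10 (y) mm standing 40 mm above the plate (top 48 mm above the underside). Origin at the centre of the plate's underside, z up; the fin is centred at x = -31 mm, y = 0; the plain end is +x. Grasp the fin across its 10 mm thickness.
- jar: Bystander: black jar with a blue lid, 70 mm across, 85 mm tall, origin under its centre.
- can: Bystander: metal can, 64 mm across, 120 mm tall, origin under its centre.
- offcut: Bystander: plain flat steel offcut 85 x 50 x 8 mm without a fin, origin under its centre.
- wrench: Bystander: wrench lying flat, origin under its middle.
- hammer: Bystander: hammer lying flat, origin under its middle.
- collar: Bystander: steel collar, 48 mm across, 20 mm tall, origin under its centre.
- tray: Bystander: small green open tray 90 x 130 x 45 mm, origin under its centre.
There are look-alikes about, which are no part of the job. What is shaped like the bracket but purple is not meant.

How it is judged:
By the outcome, as a careful person would: the job done as asked, in the order asked, and still so for the second after the job is handed in, with the robot touching nothing.
It also fails if it takes over 72 s, if anything falls off the work surface, if the arm or the gripper's body presses on something with over 40 N, if the wrist force passes 120 N, or if a joint passes its speed limit or range.

## Robot

A 6-joint arm with a two-finger parallel gripper is mounted at the origin on the work surface. World frame = base frame: x ahead of the robot, y to its left, z up, the work surface at z = 0. Lengths are in mm, angles in degrees, forces in N, time in s.
With the tool pointing down it reaches from about 300 to 850 mm from the base axis. Payload 4.2 kg.
Tool frame: the origin (TCP) lies on the centre line of the jaws, within the pads' length; the fingertips stand 14 mm ahead of it and the grasp point (between the pads) lies 5 mm behind it; x points along the fingers, y is the direction in which the jaws open and shut, and the axes are right-handed (so a half turn about x gives the same grasp; the last joint's range is limited). The gripper opens to 91 mm and grips with 3 to 60 N. Pads are 32 mm wide; open, the fingers measure 118 mm over their backs; the gripper's body (76 mm by 178 mm) begins 60 mm behind the grasp point.
Start: joints at [-70.818, 18.312, 89.639, -0, 72.044, -1.146], TCP at [199.761, -539.204, 188.276] pointing down, gripper open.
Joint ranges: [-177.97, 177.97], [-48.28, 115.42], [12.27, 149.76], [-77.06, 257.06], [2.81, 150.46], [-146.56, 146.56]. Speed limits (degrees/s): [147.25, 147.25, 180, 180, 180, 180].

## Interface

Orientations are given as [roll, pitch, yaw] about the fixed x, y, z axes, in that order (R = Rz(yaw) Ry(pitch) Rx(roll)).
In Python, from workcell import readout, optics, env gives the robot as it stands.
- The arm moves only by the shell command python3 -m creep 'ROWS' [OPENING] [FORCE]. ROWS is JSON, a list of rows, each an object with "translation": the shift along the world's x, y, z in cm, a list of three; "delta_rot": the turn, a rotation vector about the world's x, y, z in rad, a list of three. In form: [{"translation": [dx, dy, dz], "delta_rot": [rx, ry, rz]}, ...]. A call has 1 to 5 rows; each row shifts and turns the commanded pose from where the row before left it; what a row does not reach is not made up. A row lasts 1/12 s, in which the tool goes at most 41.7 mm and 7.16 degrees, less where a joint would pass 70% of its speed; a pose out of reach is approached as far as the arm can. A call with a gripper value outside its range is refused whole. OPENING is the gripper's target within -1 to 1 (fully open at 1, half-way at 0, shut at -1), set as the call begins (- or left out, the last holds). The fingers move at their own pace and stop on an object; FORCE is the grip in N (left out, the last holds). Time passes only in rows, so rows that do not move let the fingers close. It gives the time, the measured TCP pose, the force and the opening at its end, in the units of the state.
- readout.state(): the state, without advancing time (a new reading comes with each control period).
- optics.grab_frame(name): name is "scene" or "side" or "wrist"; returns (picture, depth): 400x640x3 uint8, red, green, blue; 400x640 float32, mm along the optical axis (not along the pixel's ray), 0 where there is no reading.
- optics.camera_params(name): a dict with "mtx" (3x3 intrinsics, pixels), "R" (3x3) and "t" (3): a world point X has camera coordinates R X + t. Camera axes: x right, y down, z forward; pixel columns grow to the right and rows downward; lengths in mm; the calibration is good to about 2 mm. A picture is of the moment at which its call begins: read the wrist's pose just before it. camera_params takes no time and is no camera call; for the wrist camera it gives the pose at the moment of the call.
- env.job_done(): hands the job in, once; it reports no verdict.
The state is a dict: "time_s": time; "qpos": joint angles; "qvel": joint speeds; "effort": joint torques, N m; "ee_pos": TCP position; "ee_rot": TCP orientation; "force": force on the tool from outside, world axes, zero at the start; "torque": the same for the moment, N m; "gripper_width": finger opening in mm.
Only numpy, scipy, OpenCV 4.12 (cv2) and the standard library are available. Lean on these libraries where they do the work, as an engineer would, in place of code of your own. Each camera call takes 0.05 s, during which the arm holds its last target.

## Working session

There is one attempt and no reset: what is moved stays moved. The work goes in short steps, Python scripts to look and compute and a shell command to move; the robot and the scene stay as the last step left them, time stands still between calls to the robot, and variables do not carry over. Pictures are saved under pics/ and viewed, and the job is handed in when it is done.

```bash
ls; mkdir -p pics; cat > h.py <<'E'
import numpy as np, cv2
from workcell import readout, optics, env
def snap(name,fn):
    P=optics.camera_params(name); pic,d=optics.grab_frame(name)
    cv2.imwrite('pics/'+fn+'.png',pic[:,:,::-1]); np.savez('pics/'+fn+'.npz',pic=pic,d=d,K=P['mtx'],R=P['R'],t=P['t'])
    return pic,d,P
def load(fn):
    z=np.load('pics/'+fn+'.npz'); return z['pic'],z['d'],dict(mtx=z['K'],R=z['R'],t=z['t'])
def ray(P,uv):
    K=np.array(P['mtx']);R=np.array(P['R']);t=np.array(P['t']).ravel()
    d=np.linalg.solve(K,np.array([uv[0],uv[1],1.])); return -R.T@t, R.T@d
def plane(P,uv,z):
    c,d=ray(P,uv); return c+d*(z-c[2])/d[2]
def cloud(d,P):
    K=np.array(P['mtx']);R=np.array(P['R']);t=np.array(P['t']).ravel()
    v,u=np.mgrid[:d.shape[0],:d.shape[1]]
    X=np.stack([(u-K[0,2])/K[0,0]*d,(v-K[1,2])/K[1,1]*d,d],-1)
    return (X-t)@R
def proj(P,X):
    K=np.array(P['mtx']);c=np.array(P['R'])@np.array(X)+np.array(P['t']).ravel(); p=K@c; return p[:2]/p[2]
E
python3 - <<'E'
from h import *
for n in ['scene','side','wrist']:
    p,d,P=snap(n,n+'0'); print(n,ray(P,(320,200)))
print(readout.state())
E
```

```text
pics
scene (array([1528.83623157,  264.60734411,  997.25357436]), array([-0.68979375, -0.23739514, -0.68411009]))
side (array([-12.47647772, 614.57878753, 671.31254952]), array([ 0.52791016, -0.63204727, -0.56731305]))
wrist (array([ 261.89606957, -516.24442207,  383.66278611]), array([-0.23108228, -0.08521297, -0.96921522]))
{'time_s': 0.15, 'qpos': array([-7.08179085e+01,  1.83426579e+01,  8.96911731e+01, -6.75119729e-04,
        7.20420340e+01, -1.14562841e+00]), 'qvel': array([-0.05302179, -0.11151205, -0.25282137, -0.03443766, -0.09336202,
       -0.01565772]), 'effort': array([ 3.96831219e-04, -4.12774658e+01, -2.32156420e+01,  7.27933994e-02,
        4.34427266e-02, -1.07997937e-04]), 'ee_pos': array([ 199.61329863, -538.8010428 ,  187.6135541 ]), 'ee_rot': array([-90.66081425,  89.9241324 , 109.66711424]), 'force': array([ 0.35357303, -0.25615023,  0.21662838]), 'torque': array([-0.02549815, -0.04380288, -0.01226829]), 'gripper_width': 90.9184521241435}
```

View pics/scene0.png

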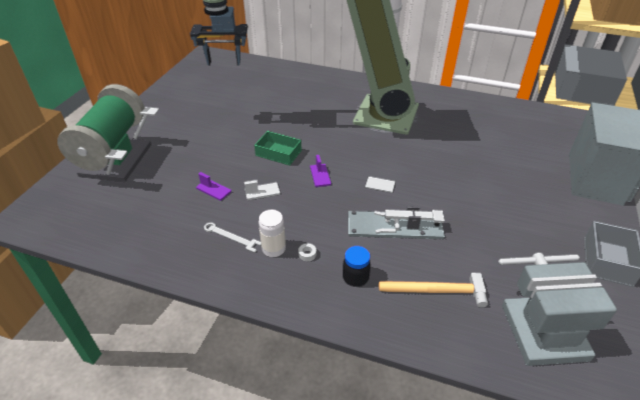

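View pics/side0.png

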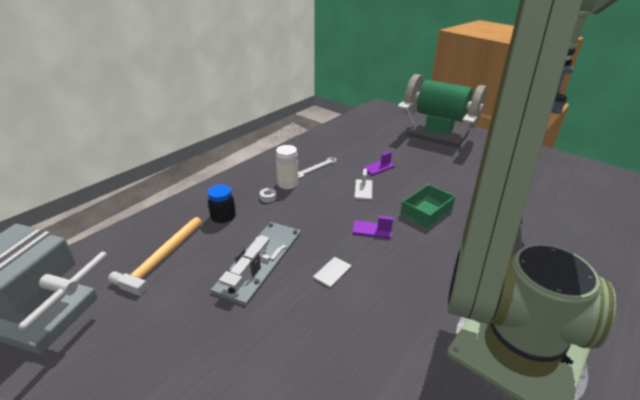

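View pics/wrist0.png

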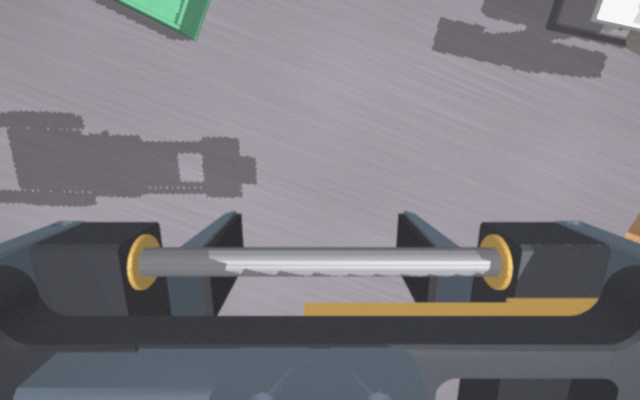

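The scene picture shows three tee shapes: purple at (213,187), purple at (320,173) and grey steel at (262,189). The flat plate at (380,185) is the offcut. The grey tee fits the bracket because it has a fin and is not purple. I'll confirm it in a crop and measure.

```bash
python3 - <<'E'
from h import *
p,d,P=load('scene0'); q,e,Q=load('side0')
a=cv2.resize(p[165:210,190:345],None,fx=5,fy=5,interpolation=cv2.INTER_CUBIC)
b=cv2.resize(q[140:250,335:415],None,fx=3,fy=3,interpolation=cv2.INTER_CUBIC)
c=cv2.resize(p[200:245,335:455],None,fx=5,fy=5,interpolation=cv2.INTER_CUBIC)
f=cv2.resize(q[215:305,205:305],None,fx=5,fy=5,interpolation=cv2.INTER_CUBIC)
cv2.imwrite('pics/c1.png',a[:,:,::-1]);cv2.imwrite('pics/c3.png',c[:,:,::-1]);cv2.imwrite('pics/c4.png',f[:,:,::-1])
for n,dd,PP,box in [('scene',d,P,(240,290,172,205)),('side',e,Q,(345,382,165,202)),('scenejig',d,P,(340,450,200,245)),('sidejig',e,Q,(205,305,215,305))]:
    X=cloud(dd,PP)[box[2]:box[3],box[0]:box[1]].reshape(-1,3); m=(X[:,2]>4)&(X[:,2]<70); X=X[m]
    print(n,len(X),X.min(0).round(),X.max(0).round())
    print(np.histogram(X[:,2],bins=range(4,72,4))[0])
    r=cv2.minAreaRect(X[:,:2].astype(np.float32)); print(r)
    hi=X[X[:,2]>30]
    if len(hi): print('hi',hi.mean(0).round(1),cv2.minAreaRect(hi[:,:2].astype(np.float32)))
E
```

```text
scene 536 [ 441. -345.    4.] [ 619. -172.   53.]
[208 166  28  17  12  13  13   9  15  12  23  17   3   0   0   0]
((530.6867065429688, -262.5674743652344), (148.87216186523438, 153.4571075439453), 19.6859130859375)
hi [ 567.9 -284.6   42.6] ((566.2154541015625, -285.28021240234375), (17.12981414794922, 37.1191291809082), 28.40350341796875)
side 468 [ 498. -418.    4.] [ 623. -203.   49.]
[325  88   3   4   2   3   4   4   5   5  22   3   0   0   0   0]
((567.1097412109375, -307.54736328125), (64.61869812011719, 217.87548828125), 23.242162704467773)
hi [ 558.6 -278.6   42.8] ((562.7937622070312, -283.9887390136719), (9.561264038085938, 42.49040985107422), 35.86817169189453)
scenejig 2591 [413. -18.   4.] [672. 304.  64.]
[206 620 846 162  53  34  18   7  21  40  98 258 158  52  17   1]
((541.3991088867188, 151.52528381347656), (178.06961059570312, 317.9923095703125), 18.73839569091797)
hi [546.8 205.9  50. ] ((545.913818359375, 203.95469665527344), (51.636199951171875, 162.45152282714844), 15.286880493164062)
sidejig 3334 [475.  17.   4.] [786. 297.  62.]
[ 153 1263  643  169   75   51   18   13   21   56  144  541  107   66
   14    0]
((633.8811645507812, 181.28912353515625), (258.8140563964844, 268.3984069824219), 17.186328887939453)
hi [535.8 214.6  49.5] ((592.323974609375, 167.46981811523438), (115.08335876464844, 278.4599609375), 51.23862838745117)
```

View pics/c1.png

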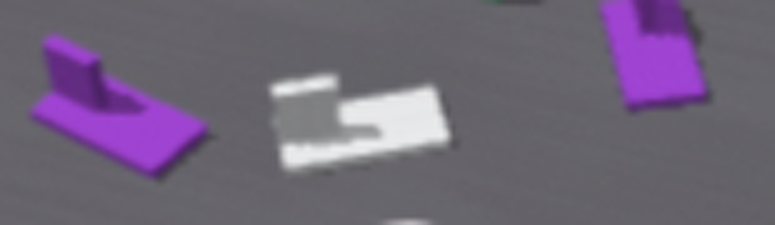

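View pics/c3.png

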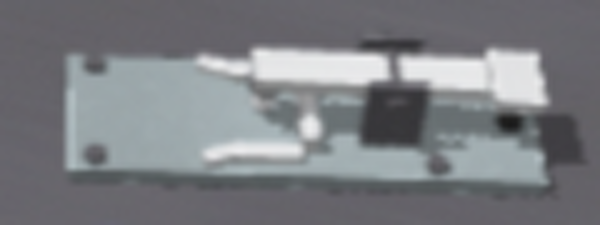

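View pics/c4.png

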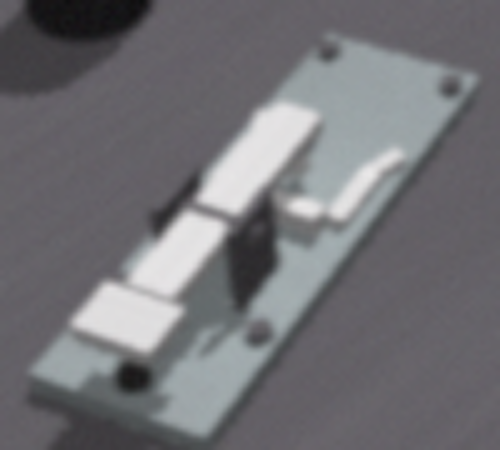

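The crop confirms that the grey steel tee at scene (262,189) has its fin at the left end and its plain end to the right. In the jig crop the loading end is on the left, and the wide tail pad is at scene (439,215). Next I'll get a coarse pose of both.

```bash
python3 - <<'E'
from h import *
p,d,P=load('scene0'); q,e,Q=load('side0')
for n,pp,dd,PP,box in [('scene',p,d,P,(340,450,200,245)),('side',q,e,Q,(205,305,215,305)),('sceneB',p,d,P,(240,290,175,205)),('sideB',q,e,Q,(345,382,165,202))]:
    X=cloud(dd,PP)
    Bk='B' in n
    lo,h=(5.5,11.5) if Bk else (9,15)
    m=np.zeros(dd.shape,np.uint8); s=np.s_[box[2]:box[3],box[0]:box[1]]
    hsv=cv2.cvtColor(pp,cv2.COLOR_RGB2HSV)
    ok=(pp.astype(int).sum(-1)>(330 if Bk else 240))&(hsv[...,1]<80)
    m[s]=ok[s]
    nn,l,st,c=cv2.connectedComponentsWithStats(m); i=1+np.argmax(st[1:,4]); m=(l==i).astype(np.uint8)
    ct=max(cv2.findContours(m,cv2.RETR_EXTERNAL,cv2.CHAIN_APPROX_NONE)[0],key=cv2.contourArea)
    W=np.array([plane(PP,c[0],8 if Bk else 12)[:2] for c in ct],np.float32)
    print(n,st[i],cv2.minAreaRect(W)); 
    Y=X[(m>0)]; print(' z med',np.median(Y[(Y[:,2]>2)&(Y[:,2]<20),2]))
    if Bk: print(cv2.boxPoints(cv2.minAreaRect(W)).round(1).tolist())
    T=X[s].reshape(-1,3); okf=ok[s].ravel()
    if not Bk:
        k=okf&(T[:,2]>44)&(T[:,2]<60); H=T[k]; r=cv2.fitLine(H[:,:2].astype(np.float32),cv2.DIST_HUBER,0,.01,.01).ravel(); a=np.array(r[:2]); a*=np.sign(a[1])
        tt=(H[:,:2]-r[2:])@a; print(' bar',r[2:],np.degrees(np.arctan2(a[1],a[0])),np.percentile(tt,[1,99]), [r[2:]+a*x for x in np.percentile(tt,[1,99])])
        for lo in np.arange(tt.min(),tt.max(),15):
            z=H[(tt>=lo)&(tt<lo+15)]; print('   ',round(lo),len(z),z[:,2].mean().round(1) if len(z) else '')
E
```

```text
scene [ 340  200  110   45 4711] ((546.5321044921875, 159.09518432617188), (174.999755859375, 330.9571228027344), 18.929813385009766)
 z med 11.415885657946868
 bar [545.74524 203.52838] 107.539795 [-79.08193177  79.74219507] [array([569.57801215, 128.12313464]), array([521.71348406, 279.56319433])]
    -81 45 51.8
    -66 49 51.3
    -51 43 51.2
    -36 41 51.3
    -21 48 52.4
    -6 42 52.8
    9 45 51.4
    24 36 50.0
    39 44 49.2
    54 62 49.4
    69 46 49.1
side [ 205  215  100   90 8097] ((578.5971069335938, 162.35360717773438), (252.71864318847656, 315.631591796875), 42.03361892700195)
 z med 11.367330626265144
 bar [538.46747 211.68219] 106.605034 [-85.34699078  71.71808751] [array([562.85730665, 129.8943879 ]), array([517.9723981 , 280.40944899])]
    -89 51 51.0
    -74 53 51.2
    -59 53 50.8
    -44 51 51.0
    -29 68 52.3
    -14 77 52.3
    1 71 49.7
    16 60 49.3
    31 67 49.1
    46 107 49.0
    61 102 48.1
sceneB [243 179  38  21 564] ((536.0407104492188, -269.26458740234375), (90.84030151367188, 106.14988708496094), 33.055458068847656)
 z med 8.423025170525573
[[469.0, -249.60000610351562], [526.9000244140625, -338.5], [603.0999755859375, -289.0], [545.2000122070312, -200.0]]
sideB [353 168  21  32 440] ((564.649169921875, -285.175537109375), (59.07778549194336, 179.8750762939453), 33.88353729248047)
 z med 7.078959595529627
[[490.0, -227.0], [590.2999877929688, -376.29998779296875], [639.2999877929688, -343.3999938964844], [539.0, -194.0]]
```

```bash
cat >> h.py <<'E'
from scipy.spatial.transform import Rotation as Ro
def tool(s=None):
    s=s or readout.state(); return np.array(s['ee_pos']), Ro.from_euler('xyz',s['ee_rot'],degrees=True).as_matrix()
def jaw(T): return np.degrees(np.arctan2(T[1,1],T[0,1]))
def plan(goal,jawdeg):
    """cm shift and yaw turn (rad) to goal TCP mm, jaw direction (mod 180), + tilt fix"""
    p,T=tool(); dy=(jawdeg-jaw(T)+90)%180-90
    y=np.radians(jawdeg)+ (0 if abs(((jawdeg-jaw(T)+180)%360)-180)<=90 else np.pi)
    G=np.stack([[0,0,-1],[np.cos(y),np.sin(y),0],np.cross([0,0,-1],[np.cos(y),np.sin(y),0])],1)
    rv=Ro.from_matrix(G@T.T).as_rotvec()
    print('from',p.round(1),'jaw',round(jaw(T),1),'shift cm',((np.array(goal)-p)/10).round(2),'rotvec',rv.round(3),'q6',readout.state()['qpos'].round(0))
E
python3 - <<'E'
from h import *
p,T=tool(); print(T.round(3)); P=optics.camera_params('wrist'); c,r=ray(P,(320,200)); print('cam off in tool',T.T@(c-p),'axis',T.T@r, P['mtx'][0])
plan([555,-330,230],122-90); plan([523,269,100],17)
E
```

```text
[[-0.     0.347 -0.938]
 [ 0.001 -0.938 -0.347]
 [-1.    -0.001 -0.   ]]
cam off in tool [-196.16020231    0.25814612  -66.24243469] axis [0.96921005 0.00115501 0.24631067] [304.95110384   0.         319.40998885]
from [ 199.6 -538.8  187.6] jaw -69.7 shift cm [35.54 20.88  4.24] rotvec [-1.000e-03  0.000e+00 -1.367e+00] q6 [-71.  18.  90.  -0.  72.  -1.]
from [ 199.6 -538.8  187.6] jaw -69.7 shift cm [32.34 80.78 -8.76] rotvec [-1.000e-03 -1.000e-03  1.513e+00] q6 [-71.  18.  90.  -0.  72.  -1.]
```

```bash
R='{"translation":[2.4,1.76,0.1],"delta_rot":[0,0,0.119]}'; true
python3 -m creep '[{"translation":[2.4,1.76,0.1],"delta_rot":[0,0,0.119]},{"translation":[2.4,1.76,0.1],"delta_rot":[0,0,0.119]},{"translation":[2.4,1.76,0.1],"delta_rot":[0,0,0.119]},{"translation":[2.4,1.76,0.1],"delta_rot":[0,0,0.119]},{"translation":[2.4,1.76,0.1],"delta_rot":[0,0,0.119]}]'
python3 -m creep '[{"translation":[2.4,1.76,0.1],"delta_rot":[0,0,0.119]},{"translation":[2.4,1.76,0.1],"delta_rot":[0,0,0.119]},{"translation":[2.4,1.76,0.1],"delta_rot":[0,0,0.119]},{"translation":[2.4,1.76,0.1],"delta_rot":[0,0,0.119]},{"translation":[2.4,1.76,0.1],"delta_rot":[0,0,0.119]}]'
python3 -m creep '[{"translation":[2.4,1.76,0.1],"delta_rot":[0,0,0.119]},{"translation":[2.4,1.76,0.1],"delta_rot":[0,0,0.119]},{"translation":[2.4,1.76,0.1],"delta_rot":[0,0,0.119]},{"translation":[2.4,1.76,0.1],"delta_rot":[0,0,0.119]},{"translation":[2.4,1.76,0.1],"delta_rot":[0,0,0.119]}]'
python3 -m creep '[{"translation":[0,0,0],"delta_rot":[0,0,0]},{"translation":[0,0,0],"delta_rot":[0,0,0]},{"translation":[0,0,0],"delta_rot":[0,0,0]}]'
python3 - <<'E'
from h import *
snap('wrist','w1'); plan([560,-275,200],32)
E
```

```text
time_s: 0.57
ee_pos: [320.5, -450.2, 193.0]
ee_rot: [-118.0, 90.0, 116.7]
force: [0.9, -0.7, -0.9]
gripper_width: 91.3
time_s: 0.98
ee_pos: [440.7, -362.0, 198.1]
ee_rot: [-127.8, 90.0, 141.1]
force: [0.4, -1.1, 0.9]
gripper_width: 91.2
time_s: 1.4
ee_pos: [560.6, -274.0, 203.0]
ee_rot: [-150.2, 90.0, 152.8]
force: [0.5, -0.5, -0.5]
gripper_width: 91.3
time_s: 1.65
ee_pos: [559.2, -275.3, 202.8]
ee_rot: [-126.7, 89.9, 175.8]
force: [-0.5, 1.8, -0.2]
gripper_width: 91.2
from [ 558.9 -275.6  203. ] jaw 32.5 shift cm [ 0.11  0.06 -0.3 ] rotvec [-0.    -0.001 -0.009] q6 [-27.  22.  81.  -0.  76. -60.]
```

View pics/w1.png

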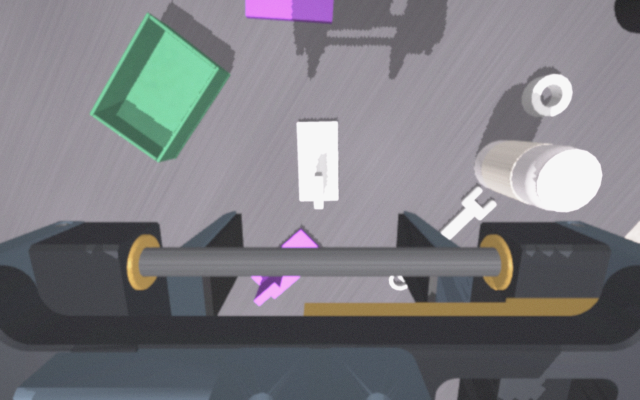

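The wrist view shows the grey bracket at (318,160), nearly aligned with the jaws, with its fin at the lower end (319,190). The purple look-alikes are at (290,8) and (287,265).

```bash
python3 - <<'E'
from h import *
p,d,P=load('w1'); X=cloud(d,P)
s=np.s_[105:215,285:350]
T=X[s].reshape(-1,3)
for lo,hi in[(4,13),(40,56)]:
    m=(T[:,2]>lo)&(T[:,2]<hi); print(lo,m.sum(),np.median(T[m],0).round(1),cv2.minAreaRect(T[m][:,:2].astype(np.float32)))
hsv=cv2.cvtColor(p,cv2.COLOR_RGB2HSV)
m=np.zeros(d.shape,np.uint8); m[s]=((p.min(-1)>170))[s]
ct=max(cv2.findContours(m,cv2.RETR_EXTERNAL,cv2.CHAIN_APPROX_NONE)[0],key=cv2.contourArea); print(cv2.boundingRect(ct), cv2.minAreaRect(ct))
# upper (plain) part edges -> plate height 8
sel=ct[ct[:,0,1]<165][:,0]
W=np.array([plane(P,c,8)[:2] for c in ct[:,0]],np.float32); print(cv2.minAreaRect(W))
rows=range(125,168,4)
Cn=[]
for r in range(125,166):
    u=np.where(m[r])[0]; Cn.append(plane(P,((u.min()+u.max())/2,r),8)[:2])
Cn=np.array(Cn,np.float32); f=cv2.fitLine(Cn,cv2.DIST_HUBER,0,.01,.01).ravel(); print('axis',np.degrees(np.arctan2(f[1],f[0])),f[2:])
top=np.where(m[:,318])[0].min(); print('plain end',plane(P,(318,top),8))
big=cv2.resize(p[105:215,280:355],None,fx=5,fy=5,interpolation=cv2.INTER_CUBIC); cv2.imwrite('pics/c5.png',big[:,:,::-1])
E
```

```text
4 2788 [ 543.  -256.4    7.7] ((546.0407104492188, -261.5738220214844), (50.00621032714844, 99.99100494384766), 33.65449905395508)
40 285 [ 562.4 -286.2   47.7] ((563.1492919921875, -287.33648681640625), (9.508468627929688, 38.23522186279297), 32.65510559082031)
(296, 121, 43, 89) ((317.0, 165.0), (88.0, 42.0), 90.0)
((548.6851196289062, -266.3593444824219), (52.839473724365234, 113.62079620361328), 33.373714447021484)
axis -56.265575 [ 532.7716  -241.97127]
plain end [ 519.37934807 -219.05772708    8.        ]
```

View pics/c5.png

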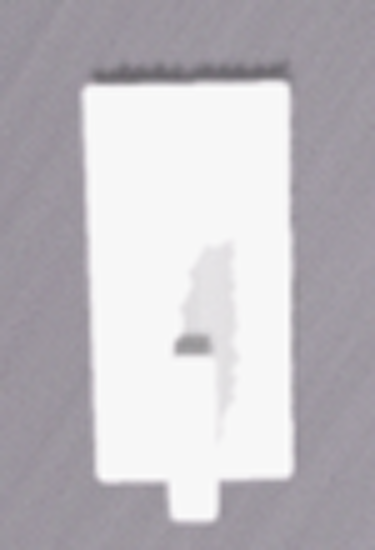

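```bash

python3 -m creep '[{"translation":[0.2,3.65,0.27],"delta_rot":[0,0,-0.027]},{"translation":[0.2,3.65,0.27],"delta_rot":[0,0,-0.027]},{"translation":[0.2,3.65,0.27],"delta_rot":[0,0,-0.027]},{"translation":[0.2,3.65,0.27],"delta_rot":[0,0,-0.027]},{"translation":[0.2,3.65,0.27],"delta_rot":[0,0,-0.027]}]'
python3 -m creep '[{"translation":[0.2,3.65,0.27],"delta_rot":[0,0,-0.027]},{"translation":[0.2,3.65,0.27],"delta_rot":[0,0,-0.027]},{"translation":[0.2,3.65,0.27],"delta_rot":[0,0,-0.027]},{"translation":[0.2,3.65,0.27],"delta_rot":[0,0,-0.027]},{"translation":[0.2,3.65,0.27],"delta_rot":[0,0,-0.027]}]'
python3 -m creep '[{"translation":[0,0,0],"delta_rot":[0,0,0]},{"translation":[0,0,0],"delta_rot":[0,0,0]},{"translation":[0,0,0],"delta_rot":[0,0,0]}]'
python3 - <<'E'
from h import *
snap('wrist','w2'); plan([579,89,230],17)
E
```

```text
time_s: 2.12
ee_pos: [568.7, -92.5, 217.1]
ee_rot: [-5.1, 90.0, -70.5]
force: [-0.5, 0.3, -1.0]
gripper_width: 91.1
time_s: 2.53
ee_pos: [579.2, 90.0, 230.7]
ee_rot: [24.4, 90.0, -48.7]
force: [1.1, -0.2, -0.1]
gripper_width: 91.2
time_s: 2.78
ee_pos: [579.4, 88.5, 230.3]
ee_rot: [-30.8, 89.9, -103.7]
force: [0.6, 0.1, -0.1]
gripper_width: 91.1
from [579.4  88.1 230.2] jaw 17.0 shift cm [-0.04  0.09 -0.02] rotvec [ 0.001 -0.    -0.   ] q6 [ 8. 18. 84. -0. 78. -9.]
```

View pics/w2.png

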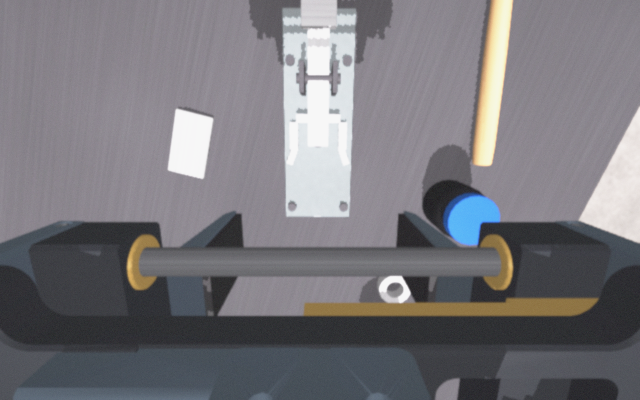

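The wrist view shows the jig's loading end at row 216 (columns 286–350), the guides at (293,145) and (344,145), the cheeks at (319,77) and the tail pad at (319,10).

```bash
python3 - <<'E'
from h import *
p,d,P=load('w2'); X=cloud(d,P)
T=X[15:222,275:362]; TT=T.reshape(-1,3)
def fit(A):
    f=cv2.fitLine(A.astype(np.float32),cv2.DIST_HUBER,0,.01,.01).ravel(); a=f[:2]*np.sign(f[1]); return f[2:],a,np.degrees(np.arctan2(a[1],a[0]))
# plate centre line by depth rows
Cn=[];
for r in range(30,210):
    row=X[r,270:365]; k=np.where((row[:,2]>7))[0]
    u=270+(k.min()+k.max())/2; w=np.linalg.norm(plane(P,(270+k.min(),r),12)-plane(P,(271+k.max(),r),12))
    if 84<w<96: Cn.append(plane(P,(u,r),12)[:2])
Cn=np.array(Cn); c,a,ang=fit(Cn); print('plate axis',c,ang,len(Cn))
bed=TT[(TT[:,2]>8)&(TT[:,2]<15)]; print('bed z',np.median(bed[:,2]), 'load end s',np.percentile((bed[:,:2]-c)@a,[0,.2,1]))
bar=TT[(TT[:,2]>43)&(TT[:,2]<58)]; cb,ab,angb=fit(bar[:,:2]); print('bar',cb,angb,'nose end s',np.percentile((bar[:,:2]-c)@a,[0,.3,1]), 'bar off',np.array([-a[1],a[0]])@(cb-c))
s0=np.percentile((bed[:,:2]-c)@a,.3)
piv=c+a*(s0+180); print('piv from plate',piv); sn=np.percentile((bar[:,:2]-c)@a,.5); print('piv from nose',c+a*(sn+78))
U=X[0:222,275:362].reshape(-1,3); q=(U[:,:2]-piv)@a; l=(U[:,:2]-piv)@np.array([-a[1],a[0]])
for x in range(-80,90,10):
    m=(abs(q-x)<4)&(abs(l)<9)&(U[:,2]>30); 
    if m.sum(): print(x,m.sum(),np.median(U[m,2]).round(1))
# cheeks
m=(U[:,2]>54.5)&(abs(l)>12)&(abs(l)<26)&(abs(q)<30); print('cheek q',np.percentile(q[m],[2,98]),'l',np.percentile(l[m],[2,98]),np.median(U[m,2]))
m=(U[:,2]>15.5)&(U[:,2]<30)&(abs(l)>24)&(abs(l)<33); print('guide q',np.percentile(q[m],[1,99]),'l',np.percentile(l[m],[1,99]))
for A in (1,-1):
    k=m&(A*l>0)&(q>-84)&(q<-62); print(A,np.percentile(l[k],[2,50,98]))
m=(U[:,2]>20.5)&(U[:,2]<30)&(abs(l)>12)&(abs(l)<29)&(q>-75)&(q<-25); print('stop q',np.percentile(q[m],[1,99]),np.median(U[m,2]),np.percentile(l[m],[1,99]))
E
```

```text
plate axis [555.72864 153.83064] 106.630775 167
bed z 11.785598969369307 load end s [-131.68449707 -130.97444268 -129.3049327 ]
bar [542.5839  198.05113] 106.88933 nose end s [-31.43967785 -29.47258088 -28.0291013 ] bar off -0.061188698
piv from plate [541.6474639  200.97247366]
piv from nose [541.52957691 201.36714309]
-80 43 52.4
-70 103 52.4
-60 104 52.2
-50 171 52.8
-40 105 51.6
-30 104 51.8
-20 105 51.2
-10 105 51.1
0 105 51.3
10 112 50.5
20 116 50.4
30 118 50.0
40 124 49.9
50 125 49.3
60 127 49.4
70 132 49.3
80 64 49.3
cheek q [-17.26673607  15.2821167 ] l [-21.75289364  21.45072461] 59.80572314892948
guide q [-168.59572568   26.85199283] l [-32.86835217  32.90402173]
1 [27.24488013 29.97777815 32.80212445]
-1 [-32.14034827 -29.49857487 -27.25131947]
stop q [-50.61230103 -41.61218875] 23.77561490084815 [-27.03784754  27.98521748]
```

```bash

python3 -m creep '[{"translation":[-1,3.13,-2.4],"delta_rot":[0,0,0]},{"translation":[-1,3.13,-2.4],"delta_rot":[0,0,0]},{"translation":[-1,3.13,-2.4],"delta_rot":[0,0,0]},{"translation":[-1,3.13,-2.4],"delta_rot":[0,0,0]},{"translation":[-1,3.13,-2.4],"delta_rot":[0,0,0]}]' -1 20
python3 -m creep '[{"translation":[-1,3.13,-2.4],"delta_rot":[0,0,0]},{"translation":[0,0,0],"delta_rot":[0,0,0]},{"translation":[0,0,0],"delta_rot":[0,0,0]},{"translation":[0,0,0],"delta_rot":[0,0,0]}]'
python3 - <<'E'
from h import *
plan([519.2,275.9,68],16.7); snap('side','s1'); print(readout.state()['gripper_width'],readout.state()['force'])
p,d,P=load('side0'); q,e,P=load('s1'); cv2.imwrite('pics/c6.png',cv2.resize(q[150:320,160:330],None,fx=3.4,fy=3.4)[:,:,::-1])
E
```

```text
time_s: 3.25
ee_pos: [529.7, 245.4, 109.4]
ee_rot: [56.8, 90.0, -16.2]
force: [-0.2, 0.4, 0.4]
gripper_width: 60.9
time_s: 3.58
ee_pos: [520.7, 276.2, 86.7]
ee_rot: [50.9, 89.9, -22.1]
force: [-0.5, 0.9, 0.3]
gripper_width: 34.3
from [520.7 276.2  86.7] jaw 17.1 shift cm [-0.15 -0.03 -1.87] rotvec [ 0.     0.001 -0.006] q6 [27. 24. 96. -0. 60. 10.]
30.41968629242367 [-0.7813056   0.11297434 -0.40322525]
```

View pics/c6.png

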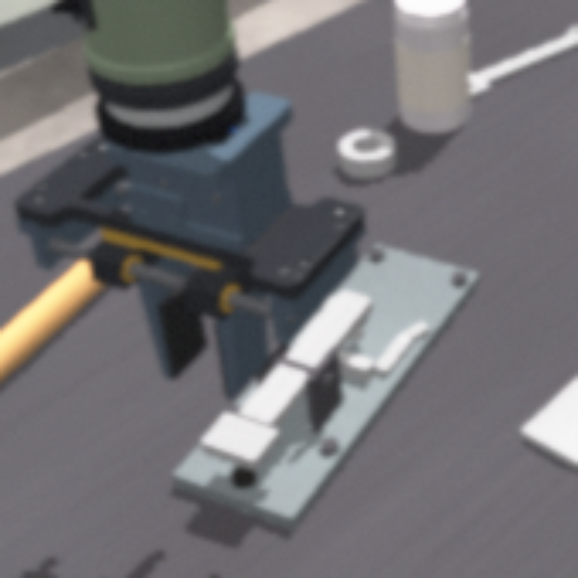

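The side crop shows the closing fingers above the tail pad with room below. I'll descend gently.

```bash

python3 -m creep '[{"translation":[-0.1,0,-0.4],"delta_rot":[0,0,0]},{"translation":[0,0,-0.4],"delta_rot":[0,0,0]},{"translation":[0,0,-0.4],"delta_rot":[0,0,0]},{"translation":[0,0,-0.4],"delta_rot":[0,0,0]},{"translation":[0,0,0],"delta_rot":[0,0,0]}]'
python3 -m creep '[{"translation":[0,0,-0.15],"delta_rot":[0,0,0]},{"translation":[0,0,-0.15],"delta_rot":[0,0,0]},{"translation":[0,0,-0.15],"delta_rot":[0,0,0]},{"translation":[0,0,-0.15],"delta_rot":[0,0,0]}]'
python3 -m creep '[{"translation":[0,0,-0.15],"delta_rot":[0,0,0]},{"translation":[0,0,-0.15],"delta_rot":[0,0,0]},{"translation":[0,0,-0.15],"delta_rot":[0,0,0]},{"translation":[0,0,-0.15],"delta_rot":[0,0,0]}]'
```

```text
time_s: 4.05
ee_pos: [518.3, 277.0, 69.4]
ee_rot: [-77.5, 89.9, -150.4]
force: [-0.8, 0.0, -0.0]
gripper_width: 0.6
time_s: 4.38
ee_pos: [518.8, 277.7, 64.2]
ee_rot: [90.8, 90.0, 17.9]
force: [-0.4, 0.1, 0.5]
gripper_width: 0.5
time_s: 4.72
ee_pos: [518.8, 277.6, 58.1]
ee_rot: [81.6, 90.0, 8.7]
force: [0.0, 0.1, -0.8]
gripper_width: 0.4
```

```bash
python3 - <<'E'
from h import *
q,e,P=snap('side','s2'); cv2.imwrite('pics/c7.png',cv2.resize(q[190:310,190:310],None,fx=5,fy=5,interpolation=cv2.INTER_CUBIC)[:,:,::-1])
E
```

```text
(no output)
```

View pics/c7.png

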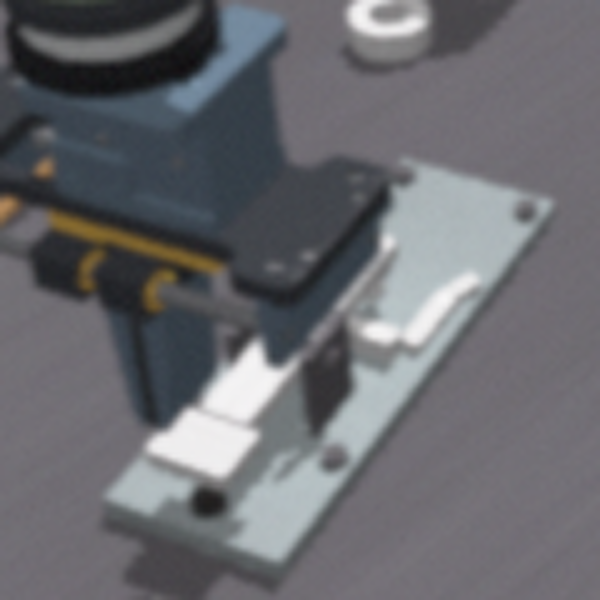

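```bash
python3 - <<'E'
from h import *
q,e,P=load('s2'); p,T=tool(); print(p,jaw(T))
a=np.array([-.287,.958]);piv=np.array([541.6,201.2])
f=lambda X:((proj(P,X)-190)*5).round()
print('tip',f(p-[0,0,14]),'tcp',f(p),'pad',f([*(piv+68*a),49]),'padend',f([*(piv+82*a),49]))
for n in (-20,20):
  for x in(54,82): print(x,n,f([*(piv+x*a+n*np.array([-a[1],a[0]])),49]))
q,e,P=snap('scene','sc1'); cv2.imwrite('pics/c8.png',cv2.resize(q[160:260,370:490],None,fx=6,fy=6,interpolation=cv2.INTER_CUBIC)[:,:,::-1])
f=lambda X:((proj(P,X)-[370,160])*6).round()
print('tip',f(p-[0,0,14]),'tcp',f(p),'pad',f([*(piv+68*a),49]),'padend',f([*(piv+82*a),49]))
E
```

```text
[518.53111532 277.49729432  57.82683554] 17.134238826646918
tip [191. 467.] tcp [186. 443.] pad [204. 439.] padend [185. 462.]
54 -20 [184. 404.]
82 -20 [145. 448.]
54 20 [263. 431.]
82 20 [226. 476.]
tip [433. 336.] tcp [438. 315.] pad [410. 328.] padend [440. 329.]
```

View pics/c8.png

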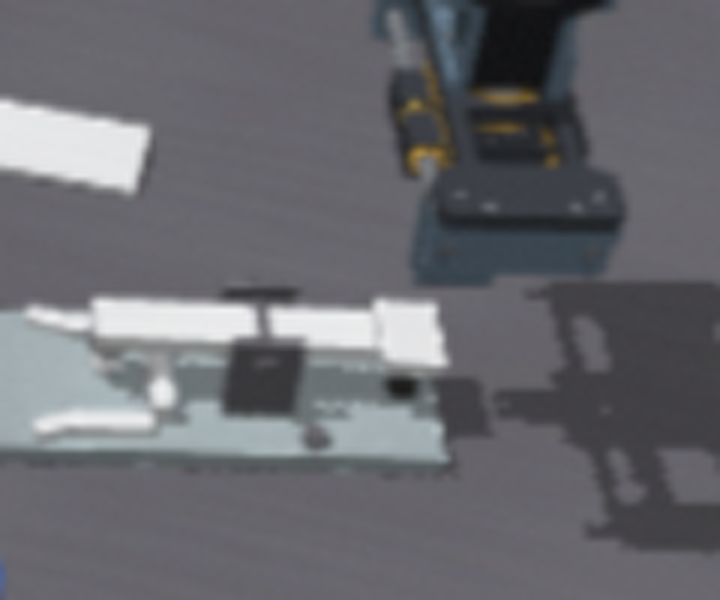

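```bash
python3 - <<'E'
from h import *
p,T=tool()
for n,box in[('s2',(150,280,100,285)),('sc1',(400,500,120,212))]:
    q,e,P=load(n); X=cloud(e,P); hsv=cv2.cvtColor(q,cv2.COLOR_RGB2HSV)
    m=np.zeros(e.shape,bool); m[box[2]:box[3],box[0]:box[1]]=1
    m&=(hsv[...,0]>95)&(hsv[...,0]<115)&(hsv[...,1]>80)&(X[...,2]>20)
    Y=X[m]; L=(Y-p)@T; print(n,len(Y),Y[:,2].min(),np.percentile(L,[1,50,99],axis=0).round(0).tolist())
    k=Y[:,2]<np.percentile(Y[:,2],5); print(Y[k].mean(0),L[k].mean(0))
w,d,P=snap('wrist','w3')
E
```

```text
Traceback (most recent call last):
ValueError: zero-size array to reduction operation minimum which has no identity
```

```bash
python3 - <<'E'
from h import *
q,e,P=snap('scene','sc2'); cv2.imwrite('pics/c9.png',cv2.resize(q[60:260,340:560],None,fx=3,fy=3,interpolation=cv2.INTER_CUBIC)[:,:,::-1])
E
```

```text
(no output)
```

View pics/c9.png

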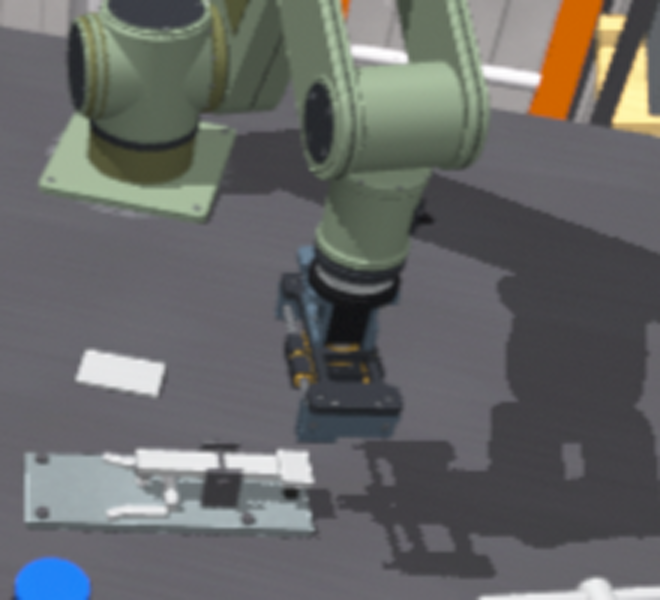

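View pics/s2.png

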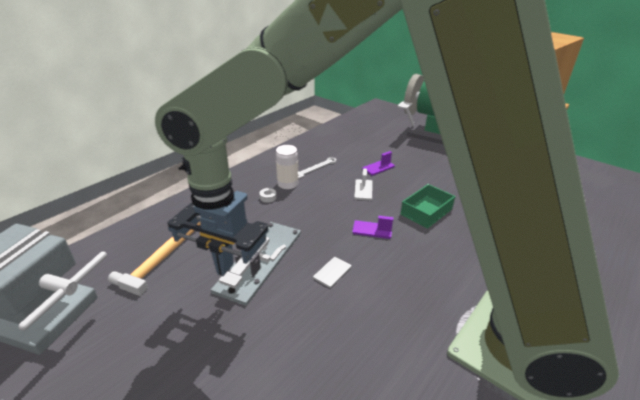

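```bash
python3 - <<'E'
from h import *
p,T=tool()
q,e,P=load('sc1'); X=cloud(e,P)
for uv in [(450,200),(460,203),(470,203),(450,194),(465,192),(443,205)]:
    Y=X[uv[1],uv[0]]; print(uv,q[uv[1],uv[0]],Y.round(0),((Y-p)@T).round(0))
q,e,P=load('s2'); X=cloud(e,P)
for uv in [(217,262),(222,265),(227,262),(220,270),(222,274),(233,274),(250,250),(215,240)]:
    Y=X[uv[1],uv[0]]; print(uv,q[uv[1],uv[0]],Y.round(0),((Y-p)@T).round(0))
w,d,P=snap('wrist','w3')
E
```

```text
(450, 200) [58 69 80] [609. 286. 188.] [-129.   88.   19.]
(460, 203) [58 69 79] [595. 311. 173.] [-114.   82.  -10.]
(470, 203) [66 75 84] [585. 335. 171.] [-113.   80.  -35.]
(450, 194) [80 83 89] [607. 282. 205.] [-147.   86.   22.]
(465, 192) [62 65 72] [588. 316. 205.] [-147.   78.  -16.]
(443, 205) [58 69 79] [606. 272. 164.] [-106.   82.   31.]
(217, 262) [39 45 50] [517. 295. 118.] [-60.   4. -17.]
(222, 265) [58 68 77] [506. 292. 115.] [-57.  -8. -18.]
(227, 262) [50 60 68] [506. 280. 114.] [-56. -11.  -6.]
(220, 270) [41 45 50] [514. 293.  97.] [-39.   1. -16.]
(222, 274) [63 71 80] [509. 294.  90.] [-32.  -4. -18.]
(233, 274) [233 231 232] [525. 258.  52.] [ 6.  0. 21.]
(250, 250) [47 54 60] [424. 283. 195.] [-137.  -89.  -33.]
(215, 240) [56 50 46] [502. 300. 186.] [-128.   -9.  -26.]
```

View pics/w3.png

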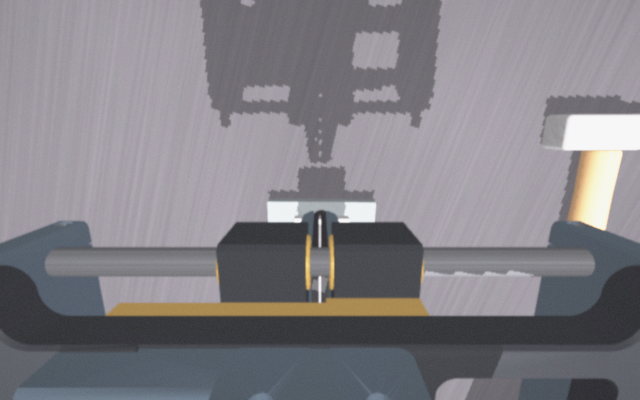

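```bash
python3 - <<'E'
from h import *
p,T=tool()
q,e,P=load('s2'); X=cloud(e,P)
for u in (216,219,222,226,230):
  for v in range(262,290,3):
    Y=X[v,u]; print((u,v),q[v,u],Y.round(0),((Y-p)@T).round(0))
cv2.imwrite('pics/c10.png',cv2.resize(q[235:300,195:275],None,fx=9,fy=9,interpolation=cv2.INTER_NEAREST)[:,:,::-1])
E
```

```text
(216, 262) [50 58 66] [516. 298. 121.] [-62.   4. -20.]
(216, 265) [57 67 77] [519. 297. 111.] [-52.   6. -19.]
(216, 268) [67 75 83] [520. 298. 102.] [-44.   7. -19.]
(216, 271) [84 87 95] [608. 247.  -0.] [58. 76. 55.]
(216, 274) [109 109 113] [601. 253.  -1.] [59. 71. 48.]
(216, 277) [111 108 114] [591. 260.   1.] [57. 64. 38.]
(216, 280) [116 113 119] [584. 265.   0.] [58. 59. 31.]
(216, 283) [157 163 166] [577. 271.  -0.] [58. 54. 24.]
(216, 286) [177 187 190] [558. 284.  14.] [44. 39.  6.]
(216, 289) [174 185 187] [551. 289.  13.] [45. 34. -1.]
(219, 262) [48 54 59] [513. 293. 120.] [-61.  -1. -17.]
(219, 265) [41 45 51] [515. 293. 110.] [-52.   1. -16.]
(219, 268) [40 43 46] [513. 296. 105.] [-47.  -1. -19.]
(219, 271) [42 46 51] [516. 295.  94.] [-36.   2. -17.]
(219, 274) [65 68 73] [518. 295.  85.] [-27.   4. -17.]
(219, 277) [133 131 135] [588. 254.  -1.] [60. 59. 43.]
(219, 280) [171 170 172] [537. 286.  48.] [11. 20. -2.]
(219, 283) [168 174 177] [564. 271.   9.] [49. 41. 19.]
(219, 286) [178 188 192] [557. 277.   9.] [49. 36. 12.]
(219, 289) [176 187 190] [548. 284.  11
[... 996 characters left out ...]
21. 281.  45.] [13.  3. -2.]
(226, 286) [170 180 182] [544. 268.  10.] [48. 21. 17.]
(226, 289) [155 165 167] [536. 274.  12.] [46. 15.  8.]
(230, 262) [51 60 70] [509. 271. 106.] [-48. -11.   3.]
(230, 265) [55 65 74] [511. 271.  96.] [-38.  -9.   4.]
(230, 268) [124 129 133] [510. 273.  90.] [-32. -10.   2.]
(230, 271) [193 191 192] [540. 254.  48.] [10. 14. 29.]
(230, 274) [240 238 239] [533. 260.  48.] [10.  9. 22.]
(230, 277) [239 237 237] [525. 266.  49.] [ 9.  3. 13.]
(230, 280) [238 237 237] [518. 272.  49.] [ 9. -2.  6.]
(230, 283) [224 223 224] [514. 276.  47.] [11. -5.  0.]
(230, 286) [117 116 117] [512. 278.  41.] [17. -6. -3.]
(230, 289) [39 38 38] [524. 272.  18.] [40.  3.  7.]
```

View pics/c10.png

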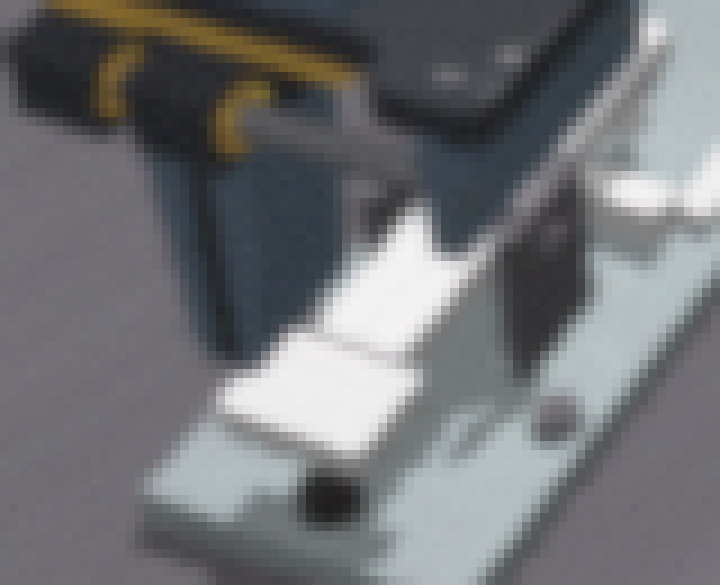

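```bash
python3 - <<'E'
from h import *
p,T=tool()
q,e,P=load('w3'); X=cloud(e,P)
for u in (314,325,330):
  for v in range(200,225,3):
    Y=X[v,u]; print((u,v),q[v,u],round(float(e[v,u])),Y.round(0),((Y-p)@T).round(0))
q,e,P=load('w1'); X=cloud(e,P)
print('open fingers w1')
E
cp pics/c10.png pics/c11.png; python3 - <<'E'
import sys; sys.path.insert(0,'.')
import os; os.chdir('.')
from h import *
q,e,P=load('w1')
for uv in [(232,222),(238,216),(405,218),(415,225)]: print(uv,e[uv[1],uv[0]],q[uv[1],uv[0]])
E
```

```text
(314, 200) [122 126 129] 256 [512. 280.   6.] [52. -6. -4.]
(314, 203) [172 180 184] 250 [512. 279.  13.] [46. -6. -3.]
(314, 206) [173 180 183] 252 [513. 276.  11.] [47. -6. -0.]
(314, 209) [172 178 183] 252 [514. 274.  12.] [46. -6.  2.]
(314, 212) [130 134 139] 252 [515. 272.  12.] [46. -6.  5.]
(314, 215) [64 68 72] 174 [510. 291.  87.] [-29.  -4. -16.]
(314, 218) [59 59 64] 168 [510. 292.  94.] [-35.  -4. -16.]
(314, 221) [57 58 62] 164 [510. 291.  98.] [-40.  -4. -16.]
(314, 224) [56 53 58] 159 [510. 291. 103.] [-45.  -4. -16.]
(325, 200) [124 126 129] 256 [521. 283.   6.] [52.  3. -4.]
(325, 203) [173 178 182] 251 [521. 281.  12.] [47.  3. -3.]
(325, 206) [174 181 184] 252 [522. 279.  11.] [47.  3. -0.]
(325, 209) [169 174 179] 253 [523. 276.  11.] [48.  3.  2.]
(325, 212) [71 74 77] 249 [523. 275.  15.] [43.  3.  4.]
(325, 215) [61 63 70] 176 [516. 293.  86.] [-28.   2. -15.]
(325, 218) [63 64 70] 169 [516. 293.  93.] [-34.   2. -16.]
(325, 221) [59 62 66] 165 [516. 293.  97.] [-39.   2. -15.]
(325, 224) [51 55 58] 159 [516. 293. 103.] [-45.   2. -16.]
(330, 200) [120 126 128] 256 [525. 284.   6.] [52.  8. -4.]
(330, 203) [168 175 179] 251 [525. 283.  11.] [47.  8. -3.]
(330, 206) [173 180 183] 250 [526. 281.  13.] [45.  7. -1.]
(330, 209) [173 180 183] 251 [527. 278.  12.] [46.  8.  2.]
(330, 212) [114 122 129] 175 [518. 296.  86.] [-28.   5. -17.]
(330, 215) [ 89  98 109] 169 [518. 296.  92.] [-34.   5. -17.]
(330, 218) [ 86  97 105] 164 [518. 295.  98.] [-39.   5. -17.]
(330, 221) [ 85  96 105] 159 [518. 295. 103.] [-45.   4. -17.]
(330, 224) [81 90 99] 154 [518. 295. 108.] [-49.   4. -17.]
open fingers w1
(232, 222) 162.78964 [48 47 52]
(238, 216) 172.83374 [48 49 51]
(405, 218) 169.31308 [47 47 54]
(415, 225) 155.61899 [68 74 83]
```

All three cameras disagree with the stated tool frame. They put the closed fingertips about 27 mm behind the reported TCP, at z≈86 with TCP z=58, where the text says 14 mm ahead. So I have not touched the pad yet. I'll trust the cameras and check this by feel at contact.

```bash

python3 -m creep '[{"translation":[0,0,-0.8],"delta_rot":[0,0,0]},{"translation":[0,0,-0.8],"delta_rot":[0,0,0]},{"translation":[0,0,-0.8],"delta_rot":[0,0,0]},{"translation":[0,0,-0.4],"delta_rot":[0,0,0]},{"translation":[0,0,0],"delta_rot":[0,0,0]}]'
python3 -m creep '[{"translation":[0,0,-0.15],"delta_rot":[0,0,0]},{"translation":[0,0,-0.15],"delta_rot":[0,0,0]}]'
python3 -m creep '[{"translation":[0,0,-0.15],"delta_rot":[0,0,0]},{"translation":[0,0,-0.15],"delta_rot":[0,0,0]}]'
python3 -m creep '[{"translation":[0,0,-0.15],"delta_rot":[0,0,0]},{"translation":[0,0,-0.15],"delta_rot":[0,0,0]}]'
```

```text
time_s: 5.33
ee_pos: [517.7, 277.0, 28.6]
ee_rot: [-80.2, 89.8, -153.0]
force: [0.1, -0.6, 0.1]
gripper_width: 0.4
time_s: 5.5
ee_pos: [519.0, 277.7, 27.3]
ee_rot: [96.2, 90.0, 23.3]
force: [0.4, 0.1, 0.1]
gripper_width: 0.6
time_s: 5.67
ee_pos: [518.9, 277.7, 24.4]
ee_rot: [97.5, 90.0, 24.7]
force: [-0.8, -0.0, -0.6]
gripper_width: 0.3
time_s: 5.83
ee_pos: [519.0, 277.8, 21.9]
ee_rot: [106.0, 89.9, 33.1]
force: [-1.1, -0.6, 5.3]
gripper_width: 0.4
```

Contact at TCP z≈22, with the pad top at about 49.5, confirms that the tips sit 27.5 mm behind the reported TCP.

```bash

for i in 1; do
python3 -m creep '[{"translation":[0,0,-0.12],"delta_rot":[0,0,0]},{"translation":[0,0,-0.12],"delta_rot":[0,0,0]},{"translation":[0,0,-0.12],"delta_rot":[0,0,0]},{"translation":[0,0,-0.12],"delta_rot":[0,0,0]}]'
python3 -m creep '[{"translation":[0,0,-0.12],"delta_rot":[0,0,0]},{"translation":[0,0,-0.12],"delta_rot":[0,0,0]},{"translation":[0,0,-0.12],"delta_rot":[0,0,0]},{"translation":[0,0,-0.12],"delta_rot":[0,0,0]}]'
python3 -m creep '[{"translation":[0,0,-0.12],"delta_rot":[0,0,0]},{"translation":[0,0,-0.12],"delta_rot":[0,0,0]},{"translation":[0,0,-0.12],"delta_rot":[0,0,0]}]'
done
```

```text
time_s: 6.17
ee_pos: [519.0, 277.7, 16.6]
ee_rot: [94.0, 90.0, 21.1]
force: [-1.7, 0.6, 4.8]
gripper_width: 0.3
time_s: 6.5
ee_pos: [519.1, 277.4, 11.6]
ee_rot: [43.1, 90.0, -29.8]
force: [0.0, -1.2, 4.6]
gripper_width: 0.4
time_s: 6.75
ee_pos: [519.1, 277.2, 8.1]
ee_rot: [37.4, 89.9, -35.4]
force: [0.2, -1.1, 5.3]
gripper_width: 0.7
```

```bash

python3 -m creep '[{"translation":[0,0,-0.1],"delta_rot":[0,0,0]},{"translation":[0,0,-0.1],"delta_rot":[0,0,0]},{"translation":[0,0,-0.1],"delta_rot":[0,0,0]}]'
python3 -m creep '[{"translation":[0,0,-0.05],"delta_rot":[0,0,0]},{"translation":[0,0,-0.05],"delta_rot":[0,0,0]}]'
python3 -m creep '[{"translation":[0,0,-0.05],"delta_rot":[0,0,0]}]'
```

```text
time_s: 7.0
ee_pos: [519.1, 277.3, 5.0]
ee_rot: [45.1, 90.0, -27.8]
force: [0.1, -1.0, 4.6]
gripper_width: 0.2
time_s: 7.17
ee_pos: [519.1, 277.3, 4.0]
ee_rot: [43.1, 90.0, -29.7]
force: [-0.0, -2.0, 5.3]
gripper_width: 0.2
time_s: 7.25
ee_pos: [519.1, 277.3, 3.6]
ee_rot: [49.7, 90.0, -23.2]
force: [-0.1, -0.7, 4.8]
gripper_width: 0.7
```

```bash

python3 -m creep '[{"translation":[0,0,-0.05],"delta_rot":[0,0,0]},{"translation":[0,0,-0.05],"delta_rot":[0,0,0]}]'
python3 -m creep '[{"translation":[0,0,-0.03],"delta_rot":[0,0,0]},{"translation":[0,0,0],"delta_rot":[0,0,0]}]'
python3 -m creep '[{"translation":[0,0,-0.03],"delta_rot":[0,0,0]},{"translation":[0,0,0],"delta_rot":[0,0,0]}]'
python3 -m creep '[{"translation":[0,0,-0.03],"delta_rot":[0,0,0]},{"translation":[0,0,0],"delta_rot":[0,0,0]}]'
```

```text
time_s: 7.42
ee_pos: [519.2, 277.4, 2.8]
ee_rot: [54.8, 89.9, -18.0]
force: [-0.5, -1.8, 9.4]
gripper_width: 0.3
time_s: 7.58
ee_pos: [519.2, 277.4, 2.9]
ee_rot: [58.5, 89.9, -14.3]
force: [-0.5, -2.4, 8.4]
gripper_width: 0.5
time_s: 7.75
ee_pos: [519.2, 277.3, 2.8]
ee_rot: [62.0, 89.9, -10.9]
force: [-0.6, -2.4, 10.6]
gripper_width: 0.2
time_s: 7.92
ee_pos: [519.2, 277.3, 2.7]
ee_rot: [61.8, 89.9, -11.1]
force: [-1.2, -1.8, 11.6]
gripper_width: 0.3
```

```bash

python3 -m creep '[{"translation":[0,0,1],"delta_rot":[0,0,0]},{"translation":[0,0,3],"delta_rot":[0,0,0]},{"translation":[0,0,3.5],"delta_rot":[0,0,0]},{"translation":[0,-1,3.5],"delta_rot":[0,0,0]},{"translation":[0.2,-3,2],"delta_rot":[0,0,0]}]'
python3 - <<'E'
from h import *
q,e,P=snap('side','s3'); X=cloud(e,P)
a=np.array([-.287,.958]);piv=np.array([541.6,201.2]); n=np.array([-a[1],a[0]])
qq=(X[...,:2]-piv)@a; l=(X[...,:2]-piv)@n
for x in range(-80,90,10):
    m=(abs(qq-x)<5)&(abs(l)<9)&(X[...,2]>22)&(X[...,2]<90)
    if m.sum(): print(x,m.sum(),np.median(X[...,2][m]).round(1))
p,d,P=load('w1'); X=cloud(d,P); m=(X[...,2]>100)&(X[...,2]<135); m[:, :450]=0; m[215:]=0
print('can',cv2.minEnclosingCircle(X[m][:,:2].astype(np.float32)),np.median(X[m][:,2]))
plan([563.1,-287.3,130],33.4)
E
```

```text
time_s: 8.33
ee_pos: [522.1, 240.8, 135.0]
ee_rot: [114.8, 89.6, 42.1]
force: [1.8, -0.3, 0.5]
gripper_width: 0.3
-80 2 46.9
-70 27 74.4
-60 24 72.1
-50 38 68.3
-40 34 64.7
-30 28 61.7
-20 31 58.4
-10 33 54.7
0 32 51.1
10 33 46.9
20 31 43.5
30 34 40.0
40 34 36.9
50 35 32.7
60 37 30.0
70 31 26.6
80 17 24.1
can ((744.3181762695312, -139.12704467773438), 31.646024703979492) 119.05971683447962
from [523.6 234.4 137.9] jaw 17.2 shift cm [  3.95 -52.17  -0.79] rotvec [-0.001  0.009  0.283] q6 [23. 20. 95. -0. 65.  6.]
```

The depth profile along the bar gives a tilt of about 0.34 rad, so the nose is fully up (75 mm). The can is at (744,-139), well clear. Now to the bracket.

```bash

python3 -m creep '[{"translation":[0.28,-3.73,-0.06],"delta_rot":[0,0,0.02]},{"translation":[0.28,-3.73,-0.06],"delta_rot":[0,0,0.02]},{"translation":[0.28,-3.73,-0.06],"delta_rot":[0,0,0.02]},{"translation":[0.28,-3.73,-0.06],"delta_rot":[0,0,0.02]},{"translation":[0.28,-3.73,-0.06],"delta_rot":[0,0,0.02]}]' -0.2 20
python3 -m creep '[{"translation":[0.28,-3.73,-0.06],"delta_rot":[0,0,0.02]},{"translation":[0.28,-3.73,-0.06],"delta_rot":[0,0,0.02]},{"translation":[0.28,-3.73,-0.06],"delta_rot":[0,0,0.02]},{"translation":[0.28,-3.73,-0.06],"delta_rot":[0,0,0.02]},{"translation":[0.28,-3.73,-0.06],"delta_rot":[0,0,0.02]}]'
python3 -m creep '[{"translation":[0.28,-3.73,-0.06],"delta_rot":[0,0,0.02]},{"translation":[0.28,-3.73,-0.06],"delta_rot":[0,0,0.02]},{"translation":[0.28,-3.73,-0.06],"delta_rot":[0,0,0.02]},{"translation":[0.28,-3.73,-0.06],"delta_rot":[0,0,0.02]},{"translation":[0,0,0],"delta_rot":[0,0,0]}]'
python3 -m creep '[{"translation":[0,0,0],"delta_rot":[0,0,0]},{"translation":[0,0,0],"delta_rot":[0,0,0]}]'
python3 - <<'E'
from h import *
plan([563.1,-287.3,60],33.4); print(readout.state()['gripper_width']); snap('wrist','w4')
E
```

```text
time_s: 8.8
ee_pos: [534.0, 49.6, 128.0]
ee_rot: [-126.3, 89.9, 166.6]
force: [0.6, -0.2, 0.4]
gripper_width: 31.2
time_s: 9.22
ee_pos: [548.1, -137.0, 124.9]
ee_rot: [-154.6, 89.9, 144.0]
force: [0.8, 1.0, -0.7]
gripper_width: 36.6
time_s: 9.63
ee_pos: [559.9, -291.0, 121.9]
ee_rot: [-30.4, 89.8, -87.5]
force: [0.4, -0.2, 0.7]
gripper_width: 36.4
time_s: 9.8
ee_pos: [559.3, -283.9, 122.3]
ee_rot: [-171.7, 89.9, 131.4]
force: [0.3, 0.9, 0.2]
gripper_width: 36.5
from [ 559.3 -283.9  122.3] jaw 33.1 shift cm [ 0.38 -0.34 -6.23] rotvec [-0.002 -0.002  0.005] q6 [-28.  26.  88.   0.  67. -61.]
36.46299020390408
```

View pics/w4.png

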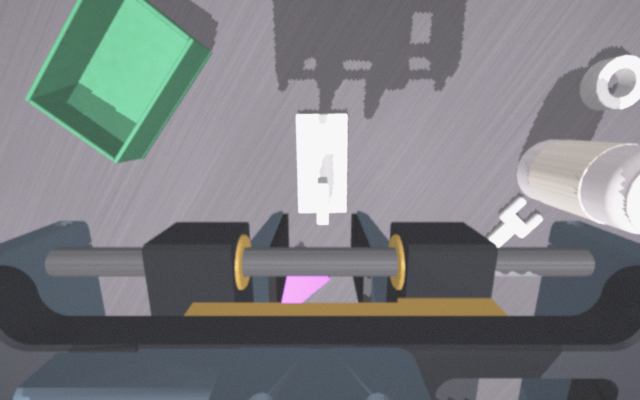

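The wrist view shows the fin at column 322, centred between the fingers (about 280 and 360). This is a second measurement from lower down.

```bash
python3 - <<'E'
from h import *
p,d,P=load('w4'); X=cloud(d,P); T=X[105:235,290:356].reshape(-1,3)
for lo,hi in[(4,13),(40,56)]:
    m=(T[:,2]>lo)&(T[:,2]<hi); print(lo,m.sum(),np.median(T[m],0).round(1),cv2.minAreaRect(T[m][:,:2].astype(np.float32)))
plan([563.1,-287.3,-14],33.5)
E
```

```text
4 4379 [ 542.8 -256.     7.7] ((546.0169067382812, -261.720703125), (50.1411247253418, 99.85403442382812), 34.121212005615234)
40 445 [ 562.3 -286.3   47.6] ((563.157470703125, -287.5303649902344), (9.30443286895752, 38.647945404052734), 33.33152389526367)
from [ 559.5 -283.3  122.6] jaw 33.2 shift cm [  0.36  -0.4  -13.66] rotvec [-0.001 -0.001  0.005] q6 [-28.  26.  88.   0.  67. -61.]
```

```bash

python3 -m creep '[{"translation":[0.18,-0.2,-2],"delta_rot":[0,0,0.005]},{"translation":[0.18,-0.2,-2],"delta_rot":[0,0,0]},{"translation":[0,0,-2],"delta_rot":[0,0,0]},{"translation":[0,0,-2],"delta_rot":[0,0,0]},{"translation":[0,0,0],"delta_rot":[0,0,0]}]'
python3 -m creep '[{"translation":[0,0,0],"delta_rot":[0,0,0]}]'
python3 - <<'E'
from h import *
plan([563.1,-287.4,-14],33.5)
E
```

```text
time_s: 10.27
ee_pos: [560.9, -285.3, 39.4]
ee_rot: [-154.1, 89.5, 149.5]
force: [-0.5, -0.0, -1.3]
gripper_width: 36.4
time_s: 10.35
ee_pos: [563.1, -286.8, 42.7]
ee_rot: [-157.8, 89.9, 145.8]
force: [-1.2, -0.5, 0.0]
gripper_width: 36.5
from [ 563.1 -286.8   42.7] jaw 33.6 shift cm [ 0.   -0.06 -5.67] rotvec [-0.001 -0.002 -0.001] q6 [-28.  30.  93.   0.  57. -62.]
```

```bash

python3 -m creep '[{"translation":[0,-0.05,-1.2],"delta_rot":[0,0,0]},{"translation":[0,0,-1.2],"delta_rot":[0,0,0]},{"translation":[0,0,-1.2],"delta_rot":[0,0,0]},{"translation":[0,0,-1.2],"delta_rot":[0,0,0]},{"translation":[0,0,-0.6],"delta_rot":[0,0,0]}]'
python3 -m creep '[{"translation":[0,0,0],"delta_rot":[0,0,0]},{"translation":[0,0,0],"delta_rot":[0,0,0]}]'
python3 - <<'E'
from h import *
plan([563.1,-287.4,-14],33.5); q,e,P=snap('side','s4'); cv2.imwrite('pics/c12.png',cv2.resize(q[120:230,300:420],None,fx=6,fy=5.4,interpolation=cv2.INTER_CUBIC)[:,:,::-1])
E
```

```text
time_s: 10.77
ee_pos: [562.4, -288.5, -12.9]
ee_rot: [-152.9, 89.8, 150.5]
force: [0.3, -0.2, 0.0]
gripper_width: 36.5
time_s: 10.93
ee_pos: [563.3, -289.1, -11.3]
ee_rot: [-156.2, 89.9, 147.3]
force: [0.4, 0.1, -0.7]
gripper_width: 36.5
from [ 563.3 -289.1  -11.3] jaw 33.5 shift cm [-0.02  0.17 -0.27] rotvec [-0.001 -0.001  0.001] q6 [-28.  34.  96.   0.  51. -62.]
```

View pics/c12.png

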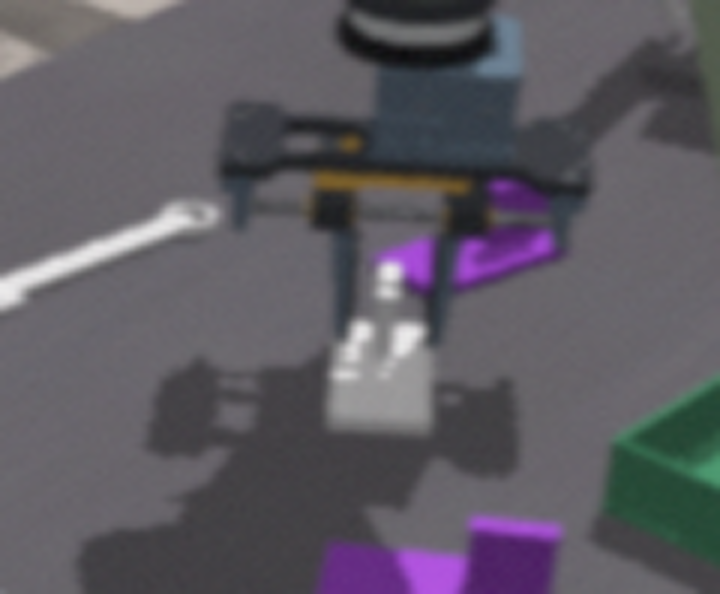

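The side crop shows the open fingers straddling the grey fin at (390,280) in the crop. The purple piece behind is clear. I'll close on the fin.

```bash

python3 -m creep '[{"translation":[0,0.17,-0.1],"delta_rot":[0,0,0]},{"translation":[0,0,0],"delta_rot":[0,0,0]},{"translation":[0,0,0],"delta_rot":[0,0,0]},{"translation":[0,0,0],"delta_rot":[0,0,0]},{"translation":[0,0,0],"delta_rot":[0,0,0]}]' -1 35
python3 -m creep '[{"translation":[0,0,0],"delta_rot":[0,0,0]},{"translation":[0,0,0],"delta_rot":[0,0,0]},{"translation":[0,0,0],"delta_rot":[0,0,0]}]'
```

```text
time_s: 11.4
ee_pos: [563.9, -287.5, -11.3]
ee_rot: [40.9, 89.9, -15.6]
force: [0.6, -0.3, 1.2]
gripper_width: 9.6
time_s: 11.65
ee_pos: [563.9, -287.5, -11.3]
ee_rot: [42.4, 90.0, -14.2]
force: [-0.3, -0.0, 2.5]
gripper_width: 9.4
```

```bash

python3 -m creep '[{"translation":[0,0,0.5],"delta_rot":[0,0,0]},{"translation":[0,0,1.5],"delta_rot":[0,0,0]},{"translation":[0,0,2],"delta_rot":[0,0,0]},{"translation":[0,0,2],"delta_rot":[0,0,0]},{"translation":[0,0,1],"delta_rot":[0,0,0]}]'
python3 -m creep '[{"translation":[0.3,2.8,0],"delta_rot":[0,0,-0.027]},{"translation":[0.3,2.8,0],"delta_rot":[0,0,-0.027]},{"translation":[0.3,2.8,0],"delta_rot":[0,0,-0.027]},{"translation":[0.3,2.8,0],"delta_rot":[0,0,-0.027]},{"translation":[0.3,2.8,0],"delta_rot":[0,0,-0.027]}]'
python3 -m creep '[{"translation":[0.3,2.8,0],"delta_rot":[0,0,-0.027]},{"translation":[0.3,2.8,0],"delta_rot":[0,0,-0.027]},{"translation":[0.3,2.8,0],"delta_rot":[0,0,-0.027]},{"translation":[0.3,2.8,0],"delta_rot":[0,0,-0.027]},{"translation":[0.3,2.8,0],"delta_rot":[0,0,-0.027]}]'
python3 -m creep '[{"translation":[0.3,2.5,0],"delta_rot":[0,0,-0.023]},{"translation":[0,0,0],"delta_rot":[0,0,0]},{"translation":[0,0,0],"delta_rot":[0,0,0]},{"translation":[0,0,0],"delta_rot":[0,0,0]}]'
python3 - <<'E'
from h import *
print(readout.state()['force']);plan([596.6,17.9,15],16.7); snap('wrist','w5')
E
```

```text
time_s: 12.07
ee_pos: [564.2, -287.9, 60.2]
ee_rot: [26.3, 89.9, -30.3]
force: [0.2, -0.5, -2.5]
gripper_width: 9.9
time_s: 12.48
ee_pos: [577.8, -146.1, 57.6]
ee_rot: [-129.0, 89.9, 166.6]
force: [-0.1, -0.0, -2.5]
gripper_width: 9.9
time_s: 12.9
ee_pos: [592.8, -6.1, 57.6]
ee_rot: [-103.7, 89.9, -175.8]
force: [-0.5, 0.1, -2.3]
gripper_width: 9.8
time_s: 13.23
ee_pos: [596.0, 17.2, 57.8]
ee_rot: [-80.1, 89.9, -153.4]
force: [-0.7, 0.3, -2.6]
gripper_width: 9.9
[-0.73259876  0.26467447 -2.58892675]
from [596.   17.2  57.8] jaw 16.7 shift cm [ 0.06  0.07 -4.28] rotvec [ 0.001 -0.001 -0.   ] q6 [  1.  26.  97.  -0.  57. -16.]
```

View pics/w5.png

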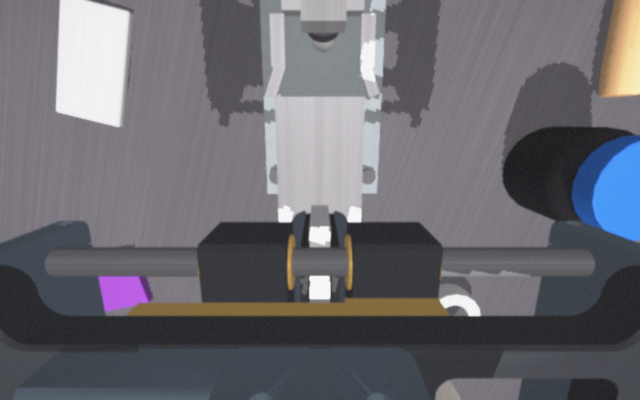

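The wrist view shows the held plate (columns 278–362, plain end at row 97) lined up with the jig. The guides are at (277,40) and (366,40), and the foot is at (321,40) above the bed. I'll check its pose in the jig frame.

```bash
python3 - <<'E'
from h import *
p,d,P=load('w5'); X=cloud(d,P)
a=np.array([-.2874,.9578]);piv=np.array([541.6,201.2]); n=np.array([-a[1],a[0]])
S=X[60:205,255:395].reshape(-1,3)
# plate height
m=(S[:,2]>60)&(S[:,2]<95); B=S[m]; 
A=np.c_[(B[:,:2]-piv)@a,(B[:,:2]-piv)@n,np.ones(len(B))]
co=np.linalg.lstsq(A,B[:,2],rcond=None)[0]; print('plate z fit slopes',co[:2],'z at q=-160',co@[-160,0,1])
print('q range',np.percentile(A[:,0],[.2,99.8]),'l',np.percentile(A[:,1],[.5,99.5]))
r=cv2.minAreaRect(B[:,:2].astype(np.float32)); print(r)
for q0 in (-170,-150,-130,-118):
    k=abs(A[:,0]-q0)<4; print(q0,np.percentile(A[k,1],[1,99]).round(1), np.percentile(A[k,1],[1,99]).mean().round(2))
# jig in this view
U=X[0:205,240:400].reshape(-1,3); q=(U[:,:2]-piv)@a; l=(U[:,:2]-piv)@n
m=(U[:,2]>16.5)&(U[:,2]<21)&(abs(l)>25)&(abs(l)<36)
for lo,hi in((-104,-98),(-84,-62)):
  for s in(1,-1):
    k=m&(s*l>0)&(q>lo)&(q<hi); print('guide',lo,s,k.sum(),np.percentile(l[k],[3,50,97]).round(1) if k.sum() else '')
k=m&(q<-95); print('leadin start',np.percentile(q[k],1))
for q0 in (-170,-155,-140): 
    k=(abs(q-q0)<4)&(U[:,2]>8)&(U[:,2]<16); print('bed edges',q0,np.percentile(l[k],[.5,99.5]))
E
```

```text
plate z fit slopes [0.00101123 0.00320043] z at q=-160 76.81783458972782
q range [-172.36789047 -111.0280515 ] l [-23.01659554  26.48107262]
((580.6710205078125, 64.88822937011719), (50.202911376953125, 61.711002349853516), 16.727149963378906)
-170 [-23.   26.4] 1.7
-150 [-22.9  26.4] 1.75
-130 [-22.8  26.3] 1.74
-118 [-23.   26.4] 1.71
guide -104 1 44 [32.2 33.9 35.7]
guide -104 -1 45 [-35.9 -34.4 -32.1]
guide -84 1 422 [27.  31.3 35.7]
guide -84 -1 413 [-35.8 -31.5 -27.3]
leadin start -171.05319514718582
bed edges -170 [-44.77037794  44.54477683]
bed edges -155 [-44.79909093  44.56782486]
bed edges -140 [-44.80914355  44.82598528]
```

```bash

python3 -m creep '[{"translation":[0.16,0.05,-1],"delta_rot":[0,0,0]},{"translation":[0,0,-1.4],"delta_rot":[0,0,0]},{"translation":[0,0,-1.4],"delta_rot":[0,0,0]},{"translation":[0,0,-0.9],"delta_rot":[0,0,0]},{"translation":[0,0,-0.5],"delta_rot":[0,0,0]}]'
python3 -m creep '[{"translation":[0,0,0],"delta_rot":[0,0,0]},{"translation":[0,0,0],"delta_rot":[0,0,0]}]'
python3 - <<'E'
from h import *
print(readout.state()['force']);plan([597.7,17.8,1],16.7); q,e,P=snap('wrist','w6'); X=cloud(e,P)
a=np.array([-.2874,.9578]);piv=np.array([541.6,201.2]); n=np.array([-a[1],a[0]])
S=X[60:212,255:395].reshape(-1,3); q=(S[:,:2]-piv)@a; l=(S[:,:2]-piv)@n
m=(abs(l)<28)&(q>-180)&(q<-105)&(S[:,2]>19)&(S[:,2]<35); print('top z',np.median(S[m,2]),'end',np.percentile(q[m],99.5),'l',np.percentile(l[m],[1,99]), np.percentile(l[m],[1,99]).mean())
E
```

```text
time_s: 13.7
ee_pos: [597.0, 17.2, 4.3]
ee_rot: [-104.7, 89.8, -178.1]
force: [-0.2, -0.7, -3.5]
gripper_width: 9.4
time_s: 13.87
ee_pos: [598.3, 17.8, 6.2]
ee_rot: [170.6, 90.0, 97.2]
force: [0.3, 0.5, -2.3]
gripper_width: 10.2
[ 0.285104    0.46208426 -2.25304298]
from [598.3  17.8   6.2] jaw 16.6 shift cm [-0.06  0.   -0.52] rotvec [-0.    -0.     0.001] q6 [  1.  30. 100.   0.  50. -16.]
top z 25.249904823471503 end -111.21646583745381 l [-25.1415644   23.80491018] -0.6683271128797053
```

View pics/w6.png

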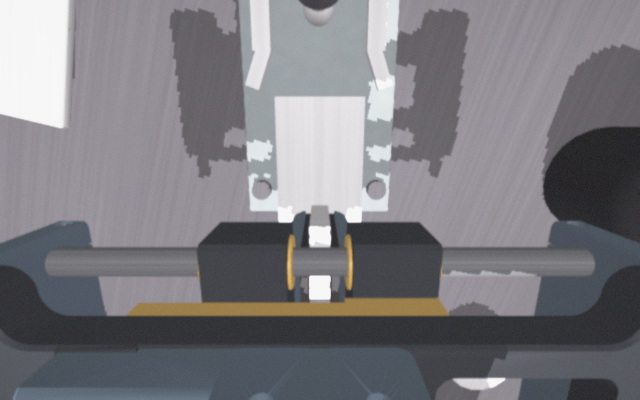

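```bash

python3 -m creep '[{"translation":[-0.05,-0.02,-0.15],"delta_rot":[0,0,0]},{"translation":[0,0,-0.15],"delta_rot":[0,0,0]},{"translation":[0,0,-0.05],"delta_rot":[0,0,0]},{"translation":[0,0,0],"delta_rot":[0,0,0]}]'
python3 -m creep '[{"translation":[0,0,-0.05],"delta_rot":[0,0,0]},{"translation":[0,0,0],"delta_rot":[0,0,0]}]'
python3 -m creep '[{"translation":[0,0,-0.05],"delta_rot":[0,0,0]},{"translation":[0,0,0],"delta_rot":[0,0,0]}]'
```

```text
time_s: 14.25
ee_pos: [597.7, 17.9, 2.9]
ee_rot: [72.6, 90.0, -0.7]
force: [-0.7, 0.8, -1.9]
gripper_width: 9.6
time_s: 14.42
ee_pos: [597.7, 17.9, 2.3]
ee_rot: [81.0, 90.0, 7.7]
force: [0.9, -1.0, -2.4]
gripper_width: 9.5
time_s: 14.58
ee_pos: [597.6, 17.9, 1.7]
ee_rot: [133.9, 90.0, 60.6]
force: [-0.9, -0.2, -1.6]
gripper_width: 9.8
```

```bash

python3 -m creep '[{"translation":[0,0,-0.04],"delta_rot":[0,0,0]},{"translation":[0,0,0],"delta_rot":[0,0,0]}]'
python3 -m creep '[{"translation":[0,0,-0.04],"delta_rot":[0,0,0]},{"translation":[0,0,0],"delta_rot":[0,0,0]}]'
python3 -m creep '[{"translation":[0,0,-0.04],"delta_rot":[0,0,0]},{"translation":[0,0,0],"delta_rot":[0,0,0]}]'
```

```text
time_s: 14.75
ee_pos: [597.6, 17.9, 1.3]
ee_rot: [134.2, 90.0, 60.9]
force: [-0.1, -0.2, -2.9]
gripper_width: 9.9
time_s: 14.92
ee_pos: [597.6, 17.9, 0.9]
ee_rot: [93.6, 90.0, 20.3]
force: [-0.2, 0.1, -2.4]
gripper_width: 9.9
time_s: 15.08
ee_pos: [597.7, 17.9, 0.6]
ee_rot: [86.2, 90.0, 12.9]
force: [-0.8, -0.1, -1.9]
gripper_width: 10.0
```

```bash

python3 -m creep '[{"translation":[0,0,-0.04],"delta_rot":[0,0,0]},{"translation":[0,0,0],"delta_rot":[0,0,0]}]'
python3 -m creep '[{"translation":[0,0,-0.04],"delta_rot":[0,0,0]},{"translation":[0,0,0],"delta_rot":[0,0,0]}]'
python3 - <<'E'
from h import *
q,e,P=snap('wrist','w7'); X=cloud(e,P)
a=np.array([-.2874,.9578]);piv=np.array([541.6,201.2]); n=np.array([-a[1],a[0]])
S=X[0:212,255:395].reshape(-1,3); q=(S[:,:2]-piv)@a; l=(S[:,:2]-piv)@n
m=(abs(l)<23)&(q>-175)&(q<-114); B=S[m]; A=np.c_[q[m]+160,l[m],np.ones(m.sum())]; print('plate z',np.linalg.lstsq(A,B[:,2],rcond=None)[0])
m=(abs(l)<23)&(q>-105)&(q<-82)&(S[:,2]<30); print('bed',np.median(S[m,2]))
m=(abs(l)>35)&(abs(l)<42)&(q>-150)&(S[:,2]<30); print('bed',np.median(S[m,2]))
m=(abs(l)<28)&(q>-180)&(q<-105)&(S[:,2]>16); print('end',np.percentile(q[m],99.5),'l',np.percentile(l[m],[1,99]), np.percentile(l[m],[1,99]).mean())
E
```

```text
time_s: 15.25
ee_pos: [597.7, 17.9, 0.6]
ee_rot: [75.7, 90.0, 2.3]
force: [-1.3, -0.5, 1.3]
gripper_width: 9.8
time_s: 15.42
ee_pos: [597.8, 17.9, 0.6]
ee_rot: [79.1, 90.0, 5.8]
force: [-1.7, 1.2, 4.5]
gripper_width: 10.1
plate z [ 1.32424107e-01 -2.53285042e-03  2.00618877e+01]
bed 11.744617456312765
bed 11.970011613028632
end -110.93719851666947 l [-24.63239208  24.35827141] -0.13706033449689237
```

The plate has touched the bed at TCP z 0.6 and is centred to 0.1 mm. I'll ease off the push and slide in along the jig axis.

```bash

python3 -m creep '[{"translation":[0,0,0.05],"delta_rot":[0,0,0]},{"translation":[0,0,0],"delta_rot":[0,0,0]}]'
python3 -m creep '[{"translation":[-0.115,0.383,0],"delta_rot":[0,0,0]},{"translation":[-0.115,0.383,0],"delta_rot":[0,0,0]},{"translation":[-0.115,0.383,0],"delta_rot":[0,0,0]},{"translation":[-0.115,0.383,0],"delta_rot":[0,0,0]}]'
python3 -m creep '[{"translation":[-0.115,0.383,0],"delta_rot":[0,0,0]},{"translation":[-0.115,0.383,0],"delta_rot":[0,0,0]},{"translation":[-0.115,0.383,0],"delta_rot":[0,0,0]}]'
```

```text
time_s: 15.63
ee_pos: [597.7, 17.9, 0.6]
ee_rot: [77.7, 90.0, 4.4]
force: [-1.3, 0.6, 4.1]
gripper_width: 9.8
time_s: 15.97
ee_pos: [593.8, 33.3, 0.7]
ee_rot: [59.2, 89.9, -14.1]
force: [1.3, -3.0, 3.9]
gripper_width: 9.9
time_s: 16.22
ee_pos: [590.0, 44.9, 0.6]
ee_rot: [52.6, 89.9, -20.7]
force: [0.8, -3.4, 5.1]
gripper_width: 9.8
```

```bash

python3 -m creep '[{"translation":[-0.115,0.383,0.04],"delta_rot":[0,0,0]},{"translation":[-0.115,0.383,0],"delta_rot":[0,0,0]},{"translation":[0,0,0],"delta_rot":[0,0,0]}]'
python3 - <<'E'
from h import *
q,e,P=snap('wrist','w8'); X=cloud(e,P); print(tool()[0],readout.state()['force'])
a=np.array([-.2874,.9578]);piv=np.array([541.6,201.2]); n=np.array([-a[1],a[0]])
S=X[0:212,255:395].reshape(-1,3); q=(S[:,:2]-piv)@a; l=(S[:,:2]-piv)@n
m=(abs(l)<26.5)&(q>-140)&(q<-72)&(S[:,2]>16)&(S[:,2]<24); print('end',np.percentile(q[m],[99,99.5]))
m&=(q<-90);print('l',np.percentile(l[m],[1,99]), np.percentile(l[m],[1,99]).mean(),np.median(S[m,2]))
E
```

```text
time_s: 16.47
ee_pos: [586.9, 53.4, 0.6]
ee_rot: [-176.1, 90.0, 110.6]
force: [0.9, -1.3, 4.3]
gripper_width: 9.8
[586.92716046  53.42164508   0.65985823] [-0.84859723  0.86522571  3.90511233]
end [-74.33287439 -73.84419219]
l [-24.47370123  24.53783307] 0.03206592228412042 19.76595258577699
```

View pics/w8.png

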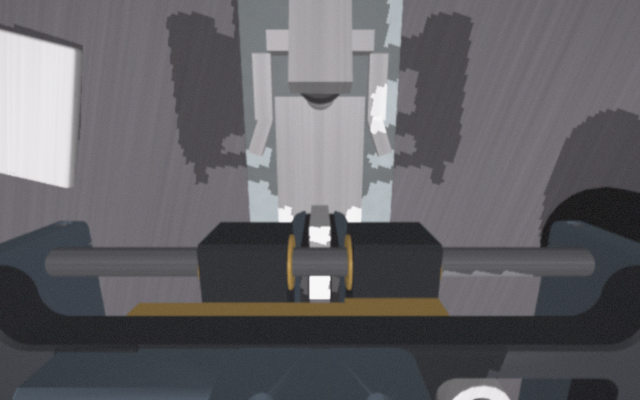

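The view shows the plate between the guides, centred (l=0.0) and with its end at x=-74, about 24 mm short of the stop.

```bash

python3 -m creep '[{"translation":[-0.086,0.287,0.03],"delta_rot":[0,0,0]},{"translation":[-0.086,0.287,0],"delta_rot":[0,0,0]},{"translation":[-0.086,0.287,0],"delta_rot":[0,0,0]},{"translation":[-0.086,0.287,0],"delta_rot":[0,0,0]}]'
python3 -m creep '[{"translation":[-0.086,0.287,0],"delta_rot":[0,0,0]},{"translation":[-0.058,0.19,0],"delta_rot":[0,0,0]},{"translation":[-0.058,0.19,0],"delta_rot":[0,0,0]},{"translation":[0,0,0],"delta_rot":[0,0,0]}]'
python3 -m creep '[{"translation":[-0.029,0.096,0],"delta_rot":[0,0,0]},{"translation":[-0.029,0.096,0],"delta_rot":[0,0,0]},{"translation":[0,0,0],"delta_rot":[0,0,0]}]'
python3 - <<'E'
from h import *
p=tool()[0]; print(p, (p[:2]-[541.6,201.2])@[-.2874,.9578])
E
```

```text
time_s: 16.85
ee_pos: [583.5, 64.1, 0.7]
ee_rot: [-112.8, 90.0, 173.9]
force: [1.2, -2.3, 0.0]
gripper_width: 9.4
time_s: 17.18
ee_pos: [581.3, 71.2, 0.7]
ee_rot: [-137.5, 89.9, 149.2]
force: [0.0, 0.9, 0.2]
gripper_width: 9.8
time_s: 17.43
ee_pos: [580.8, 72.7, 0.7]
ee_rot: [-125.8, 89.9, 160.9]
force: [0.3, -0.6, -0.8]
gripper_width: 9.8
[580.80604848  72.69570618   0.68210176] -134.3492309498653
```

```bash

python3 -m creep '[{"translation":[-0.029,0.096,0],"delta_rot":[0,0,0]},{"translation":[-0.029,0.096,0],"delta_rot":[0,0,0]},{"translation":[0,0,0],"delta_rot":[0,0,0]}]'
python3 -m creep '[{"translation":[-0.023,0.077,0],"delta_rot":[0,0,0]},{"translation":[0,0,0],"delta_rot":[0,0,0]}]'
python3 -m creep '[{"translation":[-0.023,0.077,0],"delta_rot":[0,0,0]},{"translation":[0,0,0],"delta_rot":[0,0,0]}]'
```

```text
time_s: 17.68
ee_pos: [580.3, 74.5, 0.7]
ee_rot: [-118.2, 90.0, 168.5]
force: [0.1, 0.3, -3.0]
gripper_width: 9.6
time_s: 17.85
ee_pos: [580.3, 74.9, 0.8]
ee_rot: [-51.2, 90.0, -124.5]
force: [0.7, -1.1, -2.7]
gripper_width: 9.8
time_s: 18.02
ee_pos: [580.3, 75.0, 0.9]
ee_rot: [-9.6, 89.9, -82.9]
force: [0.2, -5.0, -2.1]
gripper_width: 10.1
```

```bash

python3 -m creep '[{"translation":[-0.014,0.048,-0.03],"delta_rot":[0,0,0]},{"translation":[0,0,0],"delta_rot":[0,0,0]}]'
python3 -m creep '[{"translation":[-0.014,0.048,-0.02],"delta_rot":[0,0,0]},{"translation":[0,0,0],"delta_rot":[0,0,0]}]'
python3 - <<'E'
from h import *
q,e,P=snap('wrist','w9'); X=cloud(e,P); p=tool()[0]; print(p,(p[:2]-[541.6,201.2])@[-.2874,.9578])
a=np.array([-.2874,.9578]);piv=np.array([541.6,201.2]); n=np.array([-a[1],a[0]])
S=X[0:212,255:395].reshape(-1,3); q=(S[:,:2]-piv)@a; l=(S[:,:2]-piv)@n
for lo,hi in((-26,-16),(16,26)):
  k=(l>lo)&(l<hi)&(q>-75)&(q<-38)
  for z0 in range(-70,-38,2):
    j=k&(abs(q-z0)<1); print(z0,np.median(S[j,2]).round(1) if j.sum() else '-',end=' ')
  print()
q,e,P=load('w9'); cv2.imwrite('pics/c13.png',cv2.resize(q[0:220,230:410],None,fx=3.3,fy=2.7)[:,:,::-1])
E
```

```text
time_s: 18.18
ee_pos: [580.4, 75.0, 0.9]
ee_rot: [-1.0, 89.9, -74.2]
force: [0.2, -6.7, -1.4]
gripper_width: 9.8
time_s: 18.35
ee_pos: [580.4, 75.0, 0.9]
ee_rot: [2.0, 89.8, -71.3]
force: [1.5, -8.1, 0.4]
gripper_width: 9.9
[580.4275251   74.99631487   0.93702395] -132.03692032841286
-70 19.8 -68 19.8 -66 19.7 -64 19.6 -62 19.7 -60 19.6 -58 20.0 -56 19.7 -54 19.8 -52 20.0 -50 23.7 -48 23.8 -46 23.6 -44 23.8 -42 23.5 -40 11.6 
-70 19.6 -68 19.9 -66 20.0 -64 19.8 -62 20.0 -60 19.9 -58 19.8 -56 19.9 -54 19.9 -52 19.9 -50 23.9 -48 23.6 -46 23.7 -44 23.7 -42 23.7 -40 11.8
```

View pics/c13.png

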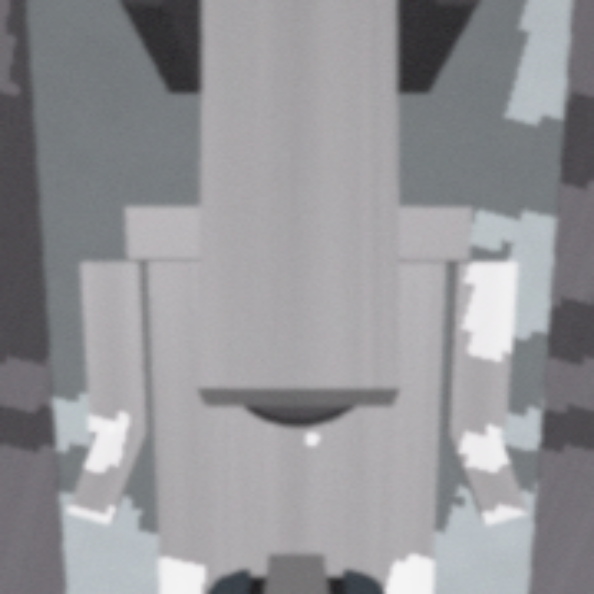

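The crop shows the plate butted against the stop with no gap. The depth steps from plate to stop at x=-51, with the push at 8 N. I'll ease the push, let go and rise.

```bash

python3 -m creep '[{"translation":[0.03,-0.1,0],"delta_rot":[0,0,0]},{"translation":[0,0,0],"delta_rot":[0,0,0]}]'
python3 -m creep '[{"translation":[0,0,0],"delta_rot":[0,0,0]},{"translation":[0,0,0],"delta_rot":[0,0,0]},{"translation":[0,0,0],"delta_rot":[0,0,0]}]' -0.45
python3 -m creep '[{"translation":[0,0,0],"delta_rot":[0,0,0]}]'
python3 - <<'E'
from h import *
snap('wrist','w10'); print(tool()[0],readout.state()['force'],readout.state()['gripper_width'])
E
```

```text
time_s: 18.57
ee_pos: [580.4, 75.0, 0.7]
ee_rot: [4.5, 89.9, -68.8]
force: [-1.1, -5.3, 0.3]
gripper_width: 10.0
time_s: 18.82
ee_pos: [580.5, 76.6, 0.8]
ee_rot: [128.4, 89.9, 55.1]
force: [0.4, 0.1, 0.0]
gripper_width: 24.4
time_s: 18.9
ee_pos: [580.4, 76.5, 0.7]
ee_rot: [124.4, 89.9, 51.1]
force: [-0.9, 0.1, 0.8]
gripper_width: 24.9
[580.37430661  76.35962011   0.6289561 ] [ 0.10565832 -0.24030936 -0.35075582] 25.431862798270377
```

View pics/w10.png

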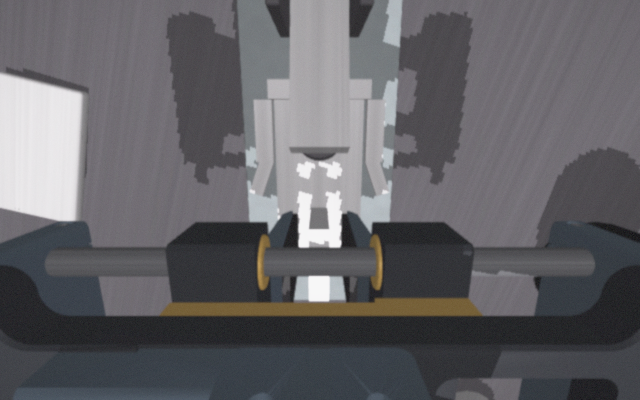

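The fingers are open clear of the fin on both sides and the bracket is still home. I'll rise straight up and move over to the nose while closing the jaws.

```bash

python3 -m creep '[{"translation":[0,0,1],"delta_rot":[0,0,0]},{"translation":[0,0,2.5],"delta_rot":[0,0,0]},{"translation":[0,0,3],"delta_rot":[0,0,0]},{"translation":[0,0,3],"delta_rot":[0,0,0]},{"translation":[0,0,1],"delta_rot":[0,0,0]}]'
python3 -m creep '[{"translation":[-0.5,1.5,0],"delta_rot":[0,0,0]},{"translation":[-0.6,2,0],"delta_rot":[0,0,0]},{"translation":[-0.6,2,0],"delta_rot":[0,0,0]},{"translation":[-0.6,1.8,0],"delta_rot":[0,0,0]},{"translation":[0,0,0],"delta_rot":[0,0,0]}]' -1 20
python3 -m creep '[{"translation":[0,0,0],"delta_rot":[0,0,0]},{"translation":[0,0,0],"delta_rot":[0,0,0]}]'
python3 - <<'E'
from h import *
plan([557.1,149.5,56],16.7);q,e,P=snap('side','s5'); cv2.imwrite('pics/c14.png',cv2.resize(q[180:310,190:320],None,fx=4.5,fy=4.5,interpolation=cv2.INTER_CUBIC)[:,:,::-1]); print(readout.state()['gripper_width'])
X=cloud(e,P); a=np.array([-.2874,.9578]);piv=np.array([541.6,201.2]); n=np.array([-a[1],a[0]])
q=(X[...,:2]-piv)@a; l=(X[...,:2]-piv)@n; m=(abs(q+131)<30)&(abs(l)<15)&(X[...,2]>50)&(X[...,2]<64); print('fin',np.percentile(q[m],[2,98]),np.median(l[m]),np.median(X[...,2][m]))
E
```

```text
time_s: 19.37
ee_pos: [583.0, 76.4, 110.8]
ee_rot: [81.6, 89.5, 8.2]
force: [0.8, -0.0, 0.9]
gripper_width: 25.2
time_s: 19.78
ee_pos: [555.9, 151.6, 105.4]
ee_rot: [-162.5, 89.9, 124.3]
force: [0.1, -0.0, -0.2]
gripper_width: 0.5
time_s: 19.95
ee_pos: [557.3, 148.5, 105.4]
ee_rot: [-18.0, 90.0, -91.3]
force: [0.1, -0.3, 0.6]
gripper_width: 0.3
from [557.3 148.5 105.4] jaw 16.7 shift cm [-0.02  0.1  -4.94] rotvec [ 0. -0.  0.] q6 [14. 22. 97. -0. 61. -3.]
0.5359888625056518
fin [-149.4394063  -111.23931073] 2.2468024201516963 58.02807332982824
```

View pics/c14.png

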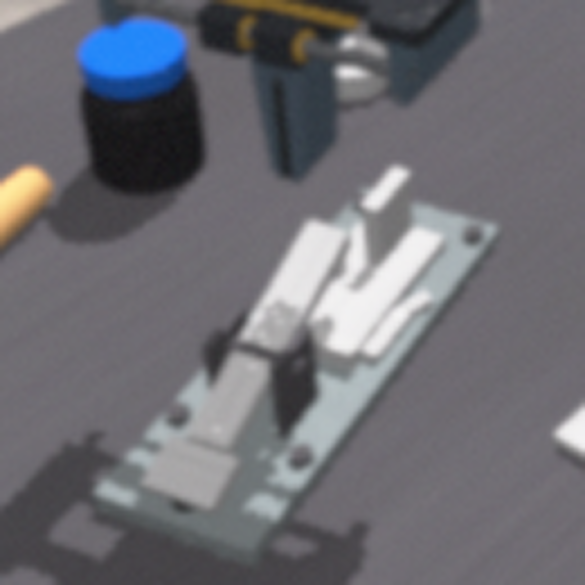

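The crop shows the bracket seated against the stop with its fin at x -149 to -111, as expected when home. The nose is still up and the closed fingers are above it. I'll descend onto the nose.

```bash

python3 -m creep '[{"translation":[0,0.1,-1.2],"delta_rot":[0,0,0]},{"translation":[0,0,-1.5],"delta_rot":[0,0,0]},{"translation":[0,0,-1.2],"delta_rot":[0,0,0]},{"translation":[0,0,-0.6],"delta_rot":[0,0,0]},{"translation":[0,0,0],"delta_rot":[0,0,0]}]'
python3 -m creep '[{"translation":[0,0,-0.1],"delta_rot":[0,0,0]},{"translation":[0,0,-0.15],"delta_rot":[0,0,0]},{"translation":[0,0,-0.15],"delta_rot":[0,0,0]}]'
python3 -m creep '[{"translation":[0,0,-0.15],"delta_rot":[0,0,0]},{"translation":[0,0,-0.15],"delta_rot":[0,0,0]},{"translation":[0,0,-0.15],"delta_rot":[0,0,0]}]'
python3 -m creep '[{"translation":[0,0,-0.12],"delta_rot":[0,0,0]},{"translation":[0,0,-0.12],"delta_rot":[0,0,0]},{"translation":[0,0,-0.12],"delta_rot":[0,0,0]}]'
```

```text
time_s: 20.42
ee_pos: [556.4, 148.8, 59.0]
ee_rot: [-90.3, 89.8, -163.7]
force: [-0.2, -0.5, 0.3]
gripper_width: 0.5
time_s: 20.67
ee_pos: [558.0, 149.8, 57.2]
ee_rot: [87.2, 89.9, 13.8]
force: [0.3, 0.2, -0.4]
gripper_width: 0.4
time_s: 20.92
ee_pos: [557.4, 149.9, 52.1]
ee_rot: [83.7, 90.0, 10.3]
force: [-0.8, 0.4, -0.9]
gripper_width: 0.2
time_s: 21.17
ee_pos: [557.6, 149.6, 48.9]
ee_rot: [43.3, 89.9, -30.0]
force: [0.2, -2.0, 4.5]
gripper_width: 0.3
```

```bash

python3 -m creep '[{"translation":[0,0,-0.12],"delta_rot":[0,0,0]},{"translation":[0,0,-0.12],"delta_rot":[0,0,0]},{"translation":[0,0,-0.12],"delta_rot":[0,0,0]},{"translation":[0,0,-0.12],"delta_rot":[0,0,0]},{"translation":[0,0,-0.12],"delta_rot":[0,0,0]}]'
python3 -m creep '[{"translation":[0,0,-0.12],"delta_rot":[0,0,0]},{"translation":[0,0,-0.12],"delta_rot":[0,0,0]},{"translation":[0,0,-0.12],"delta_rot":[0,0,0]},{"translation":[0,0,-0.12],"delta_rot":[0,0,0]}]'
python3 -m creep '[{"translation":[0,0,-0.1],"delta_rot":[0,0,0]},{"translation":[0,0,-0.08],"delta_rot":[0,0,0]}]'
python3 -m creep '[{"translation":[0,0,-0.06],"delta_rot":[0,0,0]},{"translation":[0,0,-0.06],"delta_rot":[0,0,0]}]'
```

```text
time_s: 21.58
ee_pos: [557.9, 149.7, 42.7]
ee_rot: [70.8, 89.9, -2.5]
force: [0.2, -2.1, 5.2]
gripper_width: 0.7
time_s: 21.92
ee_pos: [558.0, 149.6, 37.9]
ee_rot: [65.6, 89.9, -7.7]
force: [1.1, -2.1, 5.1]
gripper_width: 0.7
time_s: 22.08
ee_pos: [558.0, 149.7, 36.0]
ee_rot: [71.0, 89.9, -2.3]
force: [1.3, -2.4, 4.8]
gripper_width: 0.6
time_s: 22.25
ee_pos: [557.8, 149.9, 34.7]
ee_rot: [77.2, 89.9, 3.9]
force: [1.6, -2.3, 5.4]
gripper_width: 0.3
```

```bash

python3 -m creep '[{"translation":[0,0,-0.06],"delta_rot":[0,0,0]},{"translation":[0,0,-0.05],"delta_rot":[0,0,0]}]'
python3 -m creep '[{"translation":[0,0,-0.05],"delta_rot":[0,0,0]},{"translation":[0,0,-0.05],"delta_rot":[0,0,0]}]'
python3 -m creep '[{"translation":[0,0,-0.05],"delta_rot":[0,0,0]},{"translation":[0,0,-0.05],"delta_rot":[0,0,0]}]'
```

```text
time_s: 22.42
ee_pos: [557.6, 149.9, 33.5]
ee_rot: [80.6, 89.9, 7.3]
force: [1.3, -2.3, 5.0]
gripper_width: 0.7
time_s: 22.58
ee_pos: [557.6, 149.9, 32.6]
ee_rot: [85.1, 90.0, 11.8]
force: [2.1, -2.3, 4.1]
gripper_width: 0.4
time_s: 22.75
ee_pos: [557.5, 149.9, 31.5]
ee_rot: [84.6, 90.0, 11.3]
force: [2.6, -1.5, 4.9]
gripper_width: 0.6
```

```bash

python3 -m creep '[{"translation":[0,0,-0.05],"delta_rot":[0,0,0]},{"translation":[0,0,-0.04],"delta_rot":[0,0,0]}]'
python3 -m creep '[{"translation":[0,0,-0.04],"delta_rot":[0,0,0]},{"translation":[0,0,-0.04],"delta_rot":[0,0,0]}]'
python3 -m creep '[{"translation":[0,0,-0.04],"delta_rot":[0,0,0]},{"translation":[0,0,-0.04],"delta_rot":[0,0,0]}]'
```

```text
time_s: 22.92
ee_pos: [557.4, 149.9, 30.5]
ee_rot: [82.0, 90.0, 8.7]
force: [1.8, -1.0, 4.8]
gripper_width: 0.2
time_s: 23.08
ee_pos: [557.4, 149.9, 29.8]
ee_rot: [76.0, 90.0, 2.6]
force: [2.4, -2.6, 3.8]
gripper_width: -0.0
time_s: 23.25
ee_pos: [557.4, 149.8, 29.4]
ee_rot: [62.5, 90.0, -10.8]
force: [1.5, -2.4, 9.5]
gripper_width: 0.5
```

Bite starts at TCP z≈29.5. I'll build up to about 16–17 N in small steps.

```bash

python3 -m creep '[{"translation":[0,0,-0.04],"delta_rot":[0,0,0]},{"translation":[0,0,0],"delta_rot":[0,0,0]}]'
python3 -m creep '[{"translation":[0,0,-0.04],"delta_rot":[0,0,0]},{"translation":[0,0,0],"delta_rot":[0,0,0]}]'
```

```text
time_s: 23.42
ee_pos: [557.4, 149.8, 29.3]
ee_rot: [70.3, 90.0, -3.0]
force: [1.2, -2.7, 9.1]
gripper_width: 0.6
time_s: 23.58
ee_pos: [557.4, 149.8, 29.2]
ee_rot: [71.0, 90.0, -2.3]
force: [0.8, -2.8, 11.0]
gripper_width: 0.5
```

```bash

python3 -m creep '[{"translation":[0,0,-0.05],"delta_rot":[0,0,0]},{"translation":[0,0,0],"delta_rot":[0,0,0]}]'
python3 -m creep '[{"translation":[0,0,-0.05],"delta_rot":[0,0,0]},{"translation":[0,0,0],"delta_rot":[0,0,0]}]'
```

```text
time_s: 23.75
ee_pos: [557.4, 149.8, 29.1]
ee_rot: [72.2, 89.9, -1.1]
force: [-0.2, -2.9, 12.7]
gripper_width: 0.6
time_s: 23.92
ee_pos: [557.5, 149.8, 29.0]
ee_rot: [71.1, 89.9, -2.2]
force: [-0.9, -2.8, 15.8]
gripper_width: 0.2
```

```bash

python3 -m creep '[{"translation":[0,0,-0.03],"delta_rot":[0,0,0]},{"translation":[0,0,0],"delta_rot":[0,0,0]},{"translation":[0,0,0],"delta_rot":[0,0,0]}]'
for i in 1 2 3 4 5 6 7; do python3 -m creep '[{"translation":[0,0,0],"delta_rot":[0,0,0]},{"translation":[0,0,0],"delta_rot":[0,0,0]},{"translation":[0,0,0],"delta_rot":[0,0,0]}]' | grep -E 'time|force|pos'; done
```

```text
time_s: 24.17
ee_pos: [557.5, 149.8, 29.0]
ee_rot: [73.3, 89.9, 0.0]
force: [-1.9, -3.7, 17.0]
gripper_width: 0.2
time_s: 24.42
ee_pos: [557.5, 149.8, 29.0]
force: [-1.6, -3.3, 16.8]
time_s: 24.67
ee_pos: [557.5, 149.8, 29.0]
force: [-2.0, -3.2, 17.0]
time_s: 24.92
ee_pos: [557.5, 149.8, 29.0]
force: [-1.4, -2.2, 17.0]
time_s: 25.17
ee_pos: [557.5, 149.8, 29.0]
force: [-0.6, -3.0, 18.2]
time_s: 25.42
ee_pos: [557.5, 149.8, 29.0]
force: [-1.4, -2.7, 18.2]
time_s: 25.67
ee_pos: [557.5, 149.8, 29.0]
force: [-1.3, -4.0, 17.9]
time_s: 25.92
ee_pos: [557.5, 149.8, 29.0]
force: [-1.3, -2.6, 17.0]
```

The push held at 17–18 N for 1.75 s. I'll retract straight up and check.

```bash

python3 -m creep '[{"translation":[0,0,0.2],"delta_rot":[0,0,0]},{"translation":[0,0,0.8],"delta_rot":[0,0,0]},{"translation":[0,0,2.5],"delta_rot":[0,0,0]},{"translation":[0,0,3],"delta_rot":[0,0,0]},{"translation":[0,0,3],"delta_rot":[0,0,0]}]'
python3 -m creep '[{"translation":[0,-2,3],"delta_rot":[0,0,0]},{"translation":[0,-3,2],"delta_rot":[0,0,0]},{"translation":[0,-2,0],"delta_rot":[0,0,0]},{"translation":[0,0,0],"delta_rot":[0,0,0]},{"translation":[0,0,0],"delta_rot":[0,0,0]}]'
python3 - <<'E'
from h import *
q,e,P=snap('wrist','w11'); snap('scene','sc3'); snap('side','s6'); print(tool()[0],readout.state()['force']); X=cloud(e,P)
a=np.array([-.2874,.9578]);piv=np.array([541.6,201.2]); n=np.array([-a[1],a[0]])
S=X[0:212,230:410].reshape(-1,3); q=(S[:,:2]-piv)@a; l=(S[:,:2]-piv)@n
for x in range(-80,30,10):
    m=(abs(q-x)<4)&(abs(l)<9)&(S[:,2]>30); print(x,np.median(S[m,2]).round(1) if m.sum() else '-',end=' ')
print()
for z0 in range(-60,-40,2):
    j=(abs(q-z0)<1)&(abs(l)>16)&(abs(l)<25); print(z0,np.median(S[j,2]).round(1) if j.sum() else '-',end=' ')
p,_,_=load('w11'); r,_,_=load('s6'); cv2.imwrite('pics/c15.png',np.hstack([cv2.resize(p[0:230,200:440],(400,400)),cv2.resize(r[200:310,190:310],(400,400))])[:,:,::-1])
E
```

```text
time_s: 26.33
ee_pos: [554.9, 150.1, 121.4]
ee_rot: [-106.6, 89.7, -179.9]
force: [0.4, 0.4, -0.3]
gripper_width: 0.7
time_s: 26.75
ee_pos: [556.0, 79.8, 171.2]
ee_rot: [-129.5, 89.8, 157.0]
force: [-0.1, 0.9, -0.5]
gripper_width: 0.6
[556.28163368  80.91129118 170.67803896] [0.21967487 0.03537729 0.40138538]
-80 54.8 -70 54.8 -60 54.3 -50 53.6 -40 53.1 -30 52.3 -20 51.9 -10 51.3 0 51.2 10 50.1 20 49.6 
-60 19.5 -58 19.7 -56 19.7 -54 367.4 -52 20.8 -50 24.3 -48 23.9 -46 23.9 -44 24.0 -42 23.5
```

View pics/c15.png

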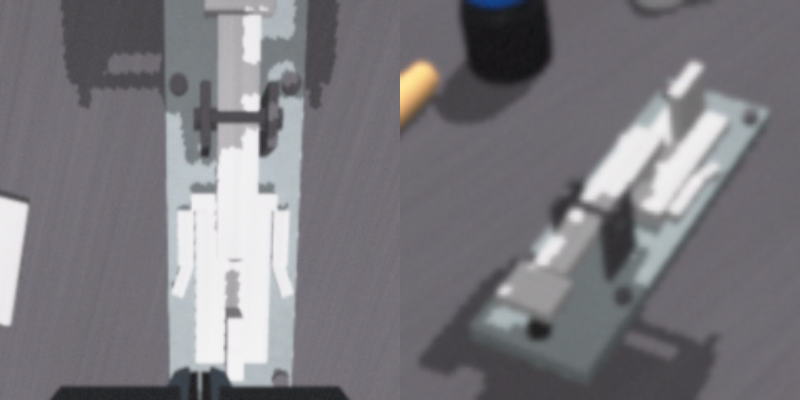

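View pics/sc3.png

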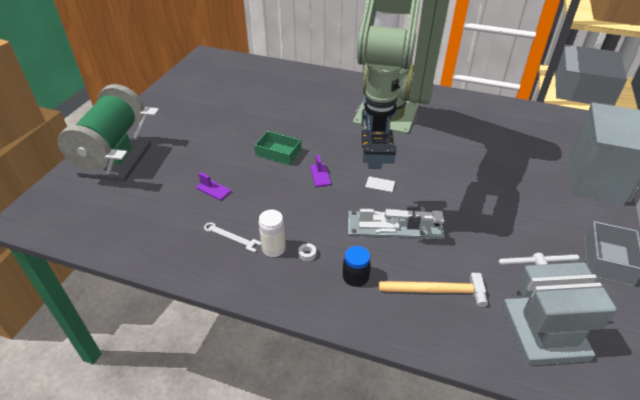

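The nose is down at a tilt of about 0.05 rad, biting on the plate. The plate is still against the stop, the bystanders are where they started, and the robot is clear of everything. I'll hand in.

```bash
python3 -c "
from workcell import env; print(env.job_done())"
```

```text
the job is handed in; nothing more can be done
None
```

The job is done and handed in at about 27 s, well under the 72 s limit; no verdict was reported.

- **Rocker up:** I pressed the tail pad to the hard stop with at most about 12 N. The measured tilt was about 0.34 rad, so the nose was fully up.
- **Bracket:** I carried the grey tee bracket over and slid it between the guides until it met the back stop at about 8 N, then let it go. The wrist picture and depth showed no gap at the stop.
- **Clamp:** I pressed the nose down until it bit and held 17–18 N for about 1.75 s. Including the small sideways part, the highest reading on the clamp was about 18.5 N, below the 25 N limit.
- **Last checks:** The nose is still down at about 0.05 rad and the plate is still against the stop. The robot is touching nothing, and the bystanders look unmoved in the scene view.
- **What disagreed:** The text puts the fingertips 14 mm ahead of the TCP. All three cameras and the contact heights put them about 27 mm behind it, so I worked from the measured offset. In the last depth profile, one strip of the plate 4 mm in front of the stop gave an impossible value (367 mm). I took it as bad depth readings, since the strips beside it were normal.

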